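# Unstack coin capsules to their colour pads

### The job

Take the stack on the black coaster apart: lay the brass loupe flat on its wooden rest, pointing along it with the lens over the white circle and the handle towards the plain end, and set each coin capsule flat on the middle of the pad that has the colour of its band. Set every piece down gently rather than dropping it, never tip a capsule over, and leave the coaster and the steel gauge plate where they are.

Things in the scene. Friction and masses are not known exactly. Their poses are not given: they have to be found in the camera images.
- loupe: loose brass folding loupe, opened, flat on top of the stack: lens barrel 28 mm across with a straight handle 20 mm wide behind it; 64 mm long, 12 mm thick throughout. Origin: under the lens centre, at the underside; x points from handle to lens, the handle spans x = -12 to -50 mm, sides at y = +-10 mm; z up. Grip across the handle, 27 mm behind the origin.
- capsule_red: loose round coin capsule, 45 mm in diameter, 14 mm thick, clear acrylic with a wide red band round its edge and a copper coin showing in the middle of its top; lies flat under the loupe, on the blue capsule. Origin: centre of its underside, z up.
- capsule_blue: loose round coin capsule, 54 mm in diameter, 14 mm thick, clear acrylic with a wide blue band round its edge and a silver coin showing in the middle of its top; lies flat on the green capsule. Origin: centre of its underside, z up.
- capsule_green: loose round coin capsule, 64 mm in diameter, 14 mm thick, clear acrylic with a wide green band round its edge and a gold coin showing in the middle of its top; lies flat at the bottom of the stack, on the coaster. Origin: centre of its underside, z up.
- pad_red: fixed hard disc, red, 84 mm in diameter, 5 mm thick, flat on the desk. Origin: centre of its underside; its top is 5 mm above.
- pad_blue: fixed hard disc, blue, 84 mm in diameter, 5 mm thick, flat on the desk. Origin: centre of its underside; its top is 5 mm above.
- pad_green: fixed hard disc, green, 84 mm in diameter, 5 mm thick, flat on the desk. Origin: centre of its underside; its top is 5 mm above.
- rest: fixed flat dark wooden block, the loupe's rest, 84 mm (x) by 46 mm (y), 8 mm high; a white circle 34 mm across, inlaid 18 mm along +x from the middle, marks the place of the lens. Origin: centre of its underside; x points to the circle's end. A well placed loupe has its origin at x = 18, y = 0, z = 8 mm and its x axis along the rest's.
- coaster: loose squat black ceramic coaster, 100 mm in diameter, 15 mm high, 0.4 kg, carrying the stack. Origin: centre of its underside. From its top upwards: green, blue, red capsule, loupe, roughly centred on each other.
- gauge: loose round steel gauge plate, 90 mm in diameter, 4 mm thick, with graded dark holes; a bystander on the desk. Origin: centre of its underside. Else nearby: tweezers and a pen, under 11 mm high, lying along x at about y = 0.125 and -0.125; boxes and equipment stand to the sides (|y| above 0.35) and beyond x = 0.74.

How it is judged:
By the outcome, as a careful person would: the job done as asked, in the order asked, and still so for the second after the job is handed in, with the robot touching nothing.
It also fails if it takes over 96 s, if anything falls off the work surface, if the arm or the gripper's body presses on something with over 40 N, if the wrist force passes 120 N, or if a joint passes its speed limit or range.

### The arm

A 7-joint arm with a two-finger parallel gripper is mounted at the origin on the work surface. World frame = base frame: x ahead of the robot, y to its left, z up, the work surface at z = 0. Lengths are in m, angles in rad, forces in N, time in s.
With the tool pointing down it reaches from about 0.4 to 0.875 m from the base axis. Payload 4.4 kg.
Tool frame: the origin (TCP) lies midway between the tips of the shut fingers; the grasp point (between the pads) lies arm.grip_point_offset behind it (arm.grip_point_offset is the distance from the TCP to the grasp point, in m); z points along the fingers, y is the line along which they close (so a half turn about z gives the same grasp; the last joint's range is limited). The gripper opens to 85 mm and grips with 20 to 120 N. Pads are 22 mm wide; open, the fingers measure 114 mm over their backs; the gripper's body (76 mm by 85 mm) begins 54 mm behind the grasp point. The pads swing forward as they close: fully open they stand 13 mm farther back than shut.
Start: joints at [1.09, 0.628, 0.038, 1.517, -0.027, 0.996, -0.02], TCP at [0.262, -0.595, 0.231] pointing down, gripper open.
Joint ranges: [-3.06, 3.06], [-0.37, 2.12], [-1.25, 1.32], [0.18, 2.47], [-1.1, 4.24], [0.23, 1.98], [-2.94, 2.94]. Speed limits (rad/s): [2.57, 2.57, 3.14, 3.14, 3.14, 3.14, 3.14].

### API

Orientations are given as a rotation vector (axis times angle).
In Python, from station import arm, imaging, workorder gives the robot as it stands.
- The arm moves only by the tool jog_arm, never from a script. Its argument "rows" is one flat list of numbers, 5 for each row, row after row: the shift along the tool's x, y, z in mm, then the turn about the tool's z in degrees, then the closure, from 0 (fully open) to 1 (shut). In form: [dx, dy, dz, spin, hand, dx, dy, dz, spin, hand, ...]. A call has 1 to 5 rows; each row shifts and turns the commanded pose from where the row before left it, along the tool's axes as they then stand; what a row does not reach is not made up. A row lasts 1/8 s, in which the tool goes at most 62.5 mm and 10.7 degrees, less where a joint would pass 70% of its speed; a pose out of reach is approached as far as the arm can. A call with a gripper value outside its range is refused whole. The fingers move at their own pace and stop on an object; the grip force is fixed at half the most. Time passes only in rows, so rows that do not move let the fingers close. It gives the time, the measured TCP pose, the force, the opening and the grip force at its end, in the units of the state.
- arm.state(): the state, without advancing time (a new reading comes with each control period).
- imaging.grab_frame(name): name is "side" or "top" or "wrist"; returns a dict with "frame" (420x560x3 uint8, red, green, blue), "depth" (420x560 float32, m along the optical axis (not along the pixel's ray), 0 where there is no reading), "fovy" (degrees; the focal length in pixels is half the picture's height over the tangent of half this angle, whatever the lens; pixels are square), "cx", "cy" (the principal point, pixels), "world_from_camera" (4x4, takes a point from camera to world coordinates); the wrist camera has in their place "mount" (4x4, takes a point from camera to tool coordinates, whose origin is the TCP and whose axes are the flange's). Camera axes: x right, y down, z forward; pixel columns grow to the right and rows downward; lengths in m; the calibration is good to about 2 mm. A picture is of the moment at which its call begins: read the wrist's pose just before it.
- workorder.sign_off(): hands the job in; it is judged then, once.
The state is a dict: "clock": time; "qpos": joint angles; "qd": joint speeds; "effort": joint torques, N m; "eef_pos": TCP position; "ee_rot": TCP orientation; "wrist_force": force on the tool from outside, world axes, zero at the start; "torque": the same for the moment, N m; "gripper_width": opening from 0.0 (shut) to 1.0 (fully open); "gripper_force": force on a finger pad.
Only numpy, scipy, OpenCV 4.12 (cv2) and the standard library are available. Lean on these libraries where they do the work, as an engineer would, in place of code of your own. Each camera call takes 0.05 s, during which the arm holds its last target. There are 200 camera calls.

## Working session

There is one attempt and no reset: what is moved stays moved. The work goes in short steps, Python scripts to look and compute and a tool call to move; the robot and the scene stay as the last step left them, time stands still between calls to the robot, and variables do not carry over. Pictures are saved under pics/ and viewed, at most 17 in all, crops included, and the job is handed in when it is done.

Besides the shell and the picture viewer there is one more tool, called as name(argument=value, ...), one argument or row to a line, values as JSON. jog_arm: Moves the arm, as the interface text tells. Its arguments: {"type":"object","properties":{"rows":{"type":"array"}},"required":["rows"]}

```bash
mkdir -p pics; ls; python3 - <<'E'
from station import arm, imaging
import cv2,numpy as np
s=arm.state();print({k:np.round(v,3) for k,v in s.items()}, arm.grip_point_offset)
a=imaging.grab_frame("top");b=imaging.grab_frame("side")
for n,f in(("top",a),("side",b)):
    np.savez(f"{n}0.npz",**f); print(n,f["fovy"],f["cx"],f["cy"],np.round(f["world_from_camera"],3).tolist())
    cv2.imwrite(f"pics/{n}0.png",f["frame"][:,:,::-1])
E
```

```text
pics
{'clock': np.float64(0.0), 'qpos': array([ 1.09 ,  0.629,  0.038,  1.518, -0.027,  0.996, -0.02 ]), 'qd': array([ 0.001,  0.   , -0.002,  0.   , -0.001,  0.002,  0.001]), 'effort': array([ 1.0000e-03, -5.6339e+01,  1.2270e+00, -1.9344e+01,  1.1000e-02,
        1.1000e-02, -0.0000e+00]), 'eef_pos': array([ 0.262, -0.594,  0.23 ]), 'ee_rot': array([-3.072e+00, -6.470e-01,  1.000e-03]), 'wrist_force': array([-0.07 , -0.139,  0.549]), 'torque': array([-0.014,  0.008,  0.034]), 'gripper_force': np.float64(0.0), 'gripper_width': np.float64(1.001)} 0.0187
top 48.80106188675947 276.66458101230154 214.28888356391246 [[-0.0, -0.998, 0.067, 0.481], [-0.999, -0.002, -0.033, 0.019], [0.033, -0.067, -0.997, 0.925], [0.0, 0.0, 0.0, 1.0]]
side 51.290659891772634 287.76001294290995 214.18079679589673 [[0.992, -0.062, 0.107, 0.465], [-0.124, -0.514, 0.849, -0.724], [0.002, -0.856, -0.517, 0.508], [0.0, 0.0, 0.0, 1.0]]
```

View pics/top0.png

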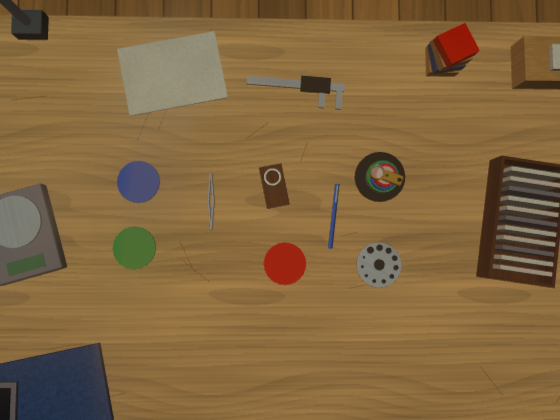

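View pics/side0.png

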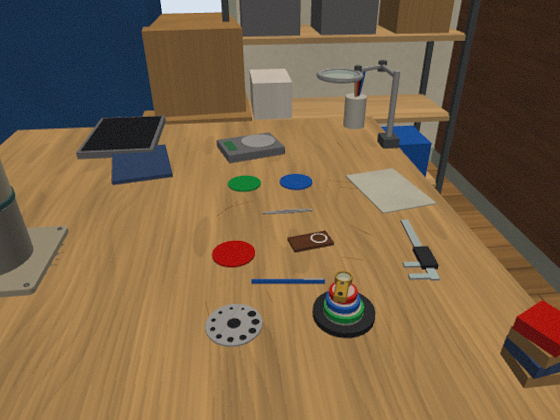

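The top view shows the stack at (380,177), the gauge at (379,265), the red pad at (285,264), the rest at (274,185) with its circle at the top end, the blue pad at (139,182) and the green pad at (134,248). The side view agrees: the loupe's handle points towards the camera, on top of the stack.

```bash
cat > h.py <<'E'
import numpy as np, cv2
from scipy.spatial.transform import Rotation as R
def pose(s):
    T=np.eye(4);T[:3,:3]=R.from_rotvec(s["ee_rot"]).as_matrix();T[:3,3]=s["eef_pos"];return T
def ray(f,T,uv,z):
    uv=np.atleast_2d(np.asarray(uv,float)); fl=f["frame"].shape[0]/2/np.tan(np.radians(float(f["fovy"]))/2)
    d=np.c_[(uv[:,0]-f["cx"])/fl,(uv[:,1]-f["cy"])/fl,np.ones(len(uv))]@T[:3,:3].T
    o=T[:3,3]; return o+d*((z-o[2])/d[:,2])[:,None]
def blobs(m,amin=30):
    c,_=cv2.findContours(m.astype(np.uint8),cv2.RETR_EXTERNAL,cv2.CHAIN_APPROX_NONE)
    return sorted([k[:,0,:] for k in c if cv2.contourArea(k)>amin],key=lambda k:-cv2.contourArea(k))
def hsv(f): return cv2.cvtColor(np.ascontiguousarray(f["frame"]),cv2.COLOR_RGB2HSV)
def colmask(f,c):
    h,s,v=[x.astype(int) for x in cv2.split(hsv(f))]
    b=(s>110)&(v>50)
    return {"red":b&((h<6)|(h>172))&(s>150),"green":b&(h>45)&(h<85),"blue":b&(h>105)&(h<135)}[c]
def circ(p): # circle from world points via enclosing/min-area ellipse
    e=cv2.fitEllipse((p[:,:2]*1e3).astype(np.float32)); return np.round(e[0],1),np.round(e[1],1),round(e[2],1)
E
python3 - <<'E'
from h import *
for n in("top","side"):
    f=dict(np.load(n+"0.npz"));T=f["world_from_camera"]
    for c in("red","green","blue"):
        for k in blobs(colmask(f,c),100)[:6]: 
            p=ray(f,T,k,.005); print(n,c,k.mean(0).round(),circ(p))
f=dict(np.load("top0.npz"));T=f["world_from_camera"];H=hsv(f)
def win(m,u,v,r):
    w=np.zeros_like(m);w[v-r:v+r,u-r:u+r]=1;return m&w
k=blobs(win(H[:,:,2]<75,274,185,35))[0];p=ray(f,T,k,.008);print("rest",cv2.minAreaRect((p[:,:2]*1e3).astype(np.float32)))
k=blobs(win(H[:,:,2]<60,380,177,35))[0];p=ray(f,T,k,.015);print("coaster",circ(p))
k=blobs(win((H[:,:,1]<90),274,178,16),20)[0];print("circle",circ(ray(f,T,k,.008)))
k=blobs(win((H[:,:,1]<90),379,265,32),20)[0];print("gauge",circ(ray(f,T,k,.004)))
d=f["depth"];print(d[177,380],d[165:190:3,365:410:4].round(3))
for n,(u,v,w,h) in {"top":(340,140,80,76),"side":(300,260,90,80)}.items():
    F=dict(np.load(n+"0.npz"))["frame"][v:v+h,u:u+w,::-1]; cv2.imwrite(f"pics/{n}c.png",cv2.resize(F,None,fx=6,fy=6,interpolation=2))
E
```

```text
top red [284. 263.] (array([445.8, -27.4]), array([79.7, 80. ]), 148.9)
top red [455.  45.] (array([ 896.5, -383.7]), array([74.2, 87.1]), 29.7)
top green [133. 247.] (array([477.5, 269.3]), array([78.4, 79.7]), 3.7)
top blue [ 53. 399.] (array([184.7, 419.2]), array([ 81.4, 154.4]), 172.8)
top blue [123. 180.] (array([611.8, 294. ]), array([15.3, 59.3]), 83.5)
side red [542. 328.] (array([ 919.6, -280.5]), array([ 65.8, 119.2]), 142.9)
side red [233. 253.] (array([446.1, -30.1]), array([81. , 82.6]), 8.1)
side green [244. 183.] (array([478.2, 265.6]), array([80.3, 81.5]), 66.1)
side green [343. 313.] (array([ 624.1, -196. ]), array([63.8, 78.7]), 165.0)
side blue [80. 63.] (array([-752.8, 3150.4]), array([1647.1, 4720.8]), 15.9)
side blue [140. 166.] (array([204.9, 413.5]), array([181.9, 222.6]), 179.0)
side blue [414. 146.] (array([997.9, 468.9]), array([ 91.1, 370.7]), 168.9)
side blue [296. 181.] (array([608.6, 259.7]), array([80.3, 81.1]), 167.7)
side blue [343. 304.] (array([ 628.1, -176.2]), array([54.6, 77.4]), 164.8)
side blue [288. 281.] (array([ 527.4, -123.5]), array([  8.8, 165.1]), 82.4)Traceback (most recent call last):
  File "<stdin>", line 10, in <module>
IndexError: list index out of range
```

```bash
python3 - <<'E'
from h import *
f=dict(np.load("top0.npz"));T=f["world_from_camera"];H=hsv(f)
print("rest px",H[195,276],"wood",H[195,310],"coaster",H[195,370])
F=f["frame"][:,:,::-1]
g=lambda n,u,v,w,h:cv2.resize(dict(np.load(n+"0.npz"))["frame"][v:v+h,u:u+w,::-1],(400,400),interpolation=2)
cv2.imwrite("pics/crop0.png",np.hstack([g("top",340,140,76,76),g("top",236,148,76,76)]))
def win(m,u,v,r):
    w=np.zeros_like(m);w[v-r:v+r,u-r:u+r]=1;return m&w
gray=H[:,:,2]
for t in(90,100,110):
    k=blobs(win(gray<t,274,185,30))
    if k: print(t,"rest",cv2.minAreaRect((ray(f,T,k[0],.008)[:,:2]*1e3).astype(np.float32)))
k=blobs(win(gray<60,380,177,32));print("coaster",[circ(ray(f,T,q,.015)) for q in k[:1]])
k=blobs(win((H[:,:,1]<90),274,178,12),20);print("circle",[circ(ray(f,T,q,.008)) for q in k[:1]])
k=blobs(win((H[:,:,1]<90),379,265,30),20);print("gauge",[circ(ray(f,T,q,.004)) for q in k[:1]])
d=f["depth"];print(d[165:190:4,365:410:4].round(3))
E
```

```text
rest px [ 13 166  80] wood [ 18 141 137] coaster [ 17 109  49]
90 rest ((599.6573486328125, -6.7021484375), (82.94952392578125, 45.042724609375), 11.341938018798828)
100 rest ((599.703125, -6.3302459716796875), (84.80664825439453, 45.74917984008789), 11.177679061889648)
110 rest ((599.617919921875, -5.924526214599609), (85.00991821289062, 46.578224182128906), 11.177708625793457)
coaster [(array([ 618.4, -217.5]), array([95.4, 98.2]), 26.8)]
circle [(array([618. ,  -2.7]), array([32.8, 34. ]), 83.8)]
gauge [(array([ 443.4, -215.4]), array([87.9, 88.1]), 70.7)]
[[0.927 0.924 0.912 0.868 0.883 0.882 0.886 0.914 0.93  0.929 0.944 0.947]
 [0.923 0.913 0.874 0.873 0.872 0.886 0.882 0.882 0.925 0.925 0.944 0.941]
 [0.92  0.88  0.871 0.874 0.872 0.869 0.869 0.869 0.899 0.928 0.943 0.944]
 [0.924 0.905 0.873 0.873 0.869 0.873 0.87  0.868 0.868 0.872 0.94  0.94 ]
 [0.92  0.912 0.892 0.881 0.88  0.874 0.872 0.87  0.866 0.872 0.94  0.94 ]
 [0.921 0.911 0.904 0.889 0.879 0.882 0.883 0.898 0.875 0.925 0.939 0.937]
 [0.926 0.92  0.914 0.906 0.897 0.895 0.912 0.925 0.925 0.923 0.94  0.943]]
```

View pics/crop0.png

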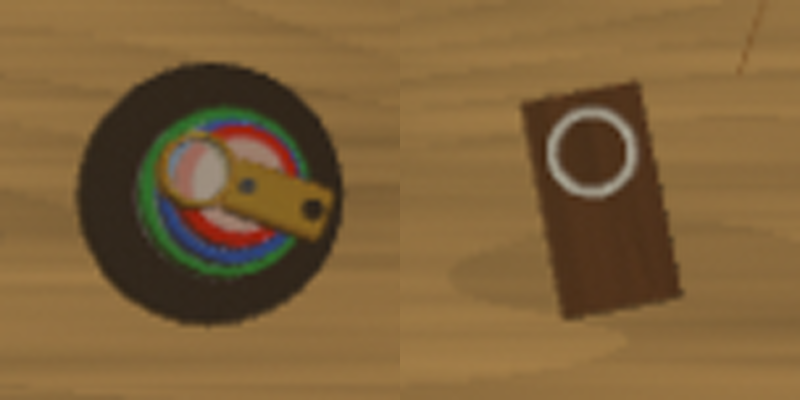

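The crop shows the loupe's lens at about (378,173) in the full frame, with its handle running right and down to (400,180), so the loupe points at about 71° in the world. The rest's circle is at (272,177).

```bash
cat > plan.py <<'E'
# usage: plan.py x y z psi(deg) hand n [x y z psi hand n ...]  (mm) ; psi = world angle of tool x
import sys; from h import *; from station import arm
from math import *
s=arm.state();P=pose(s);p=P[:3,3]*1e3;psi=degrees(atan2(P[1,0],P[0,0]))
if len(sys.argv)>1 and sys.argv[1]=="from": p=np.array([float(v) for v in sys.argv[2:5]]);psi=float(sys.argv[5]);a=sys.argv[6:]
else: a=sys.argv[1:]
print("t",round(s["clock"],2),"tcp",p.round(1),"psi",round(psi,1),"tilt",P[:3,2].round(3),"q7",s["qpos"][6].round(2),"w",round(float(s["gripper_width"]),3))
a=[float(v) for v in a]
for i in range(0,len(a),6):
    t=np.array(a[i:i+3]);n=int(a[i+5]);d=(t-p)/n;dp=(a[i+3]-psi)/n
    for k in range(n):
        c,q=cos(radians(psi)),sin(radians(psi))
        print([round(v,1) for v in(d[0]*c+d[1]*q, d[0]*q-d[1]*c, -d[2], -dp)]+[a[i+4]])
        psi+=dp
    p=t
E
python3 - <<'E'
from h import *; from station import arm,imaging
s=arm.state();f=imaging.grab_frame("wrist");print(f["mount"].round(3).tolist(),f["fovy"],f["cx"],f["cy"])
f=dict(np.load("top0.npz"))
d=f["depth"];print("tray top z~",.925-d[160:280:20,485:555:15])
E
python3 plan.py 560 -290 250 71 0 9
```

```text
[[0.001, -0.963, -0.271, 0.07], [1.0, 0.001, 0.001, -0.0], [-0.0, -0.271, 0.963, -0.143], [0.0, 0.0, 0.0, 1.0]] 64.53669798612322 280.0573737961837 204.30538120290674
tray top z~ [[-0.02421916  0.02160621  0.02299583  0.02226102 -0.0277732 ]
 [-0.02196497  0.02562171  0.0394842   0.0367251  -0.00148195]
 [-0.01624709  0.01721448  0.04142028  0.04327947 -0.01787049]
 [-0.00406259  0.01791149  0.04508722  0.04450715 -0.01020777]
 [ 0.00909376  0.01019144  0.04523718  0.04771948 -0.00231051]
 [ 0.01820523 -0.00572497  0.04844171  0.05137867  0.01116055]]
t 0.15 tcp [ 261.8 -594.4  230.6] psi 23.8 tilt [-0.001  0.001 -1.   ] q7 -0.02 w 0.998
[np.float64(44.0), np.float64(-17.6), np.float64(-2.2), -5.2, 0.0]
[np.float64(45.4), np.float64(-13.5), np.float64(-2.2), -5.2, 0.0]
[np.float64(46.4), np.float64(-9.3), np.float64(-2.2), -5.2, 0.0]
[np.float64(47.1), np.float64(-5.0), np.float64(-2.2), -5.2, 0.0]
[np.float64(47.3), np.float64(-0.7), np.float64(-2.2), -5.2, 0.0]
[np.float64(47.2), np.float64(3.6), np.float64(-2.2), -5.2, 0.0]
[np.float64(46.7), np.float64(7.9), np.float64(-2.2), -5.2, 0.0]
[np.float64(45.8), np.float64(12.2), np.float64(-2.2), -5.2, 0.0]
[np.float64(44.5), np.float64(16.3), np.float64(-2.2), -5.2, 0.0]
```

```bash
sed -i 's/\[round(v,1)/[round(float(v),1)/' plan.py; python3 plan.py 618 -217 215 71 0 10
```

```text
t 0.15 tcp [ 261.8 -594.4  230.6] psi 23.8 tilt [-0.001  0.001 -1.   ] q7 -0.02 w 0.998
[47.8, -20.2, 1.6, -4.7, 0.0]
[49.3, -16.2, 1.6, -4.7, 0.0]
[50.5, -12.1, 1.6, -4.7, 0.0]
[51.3, -7.9, 1.6, -4.7, 0.0]
[51.8, -3.6, 1.6, -4.7, 0.0]
[51.9, 0.7, 1.6, -4.7, 0.0]
[51.7, 4.9, 1.6, -4.7, 0.0]
[51.1, 9.2, 1.6, -4.7, 0.0]
[50.2, 13.3, 1.6, -4.7, 0.0]
[48.9, 17.4, 1.6, -4.7, 0.0]
```

jog_arm(
  rows=[48, -20, 1.6, -4.7, 0, 49, -16, 1.6, -4.7, 0, 50.5, -12, 1.6, -4.7, 0, 51, -8, 1.6, -4.7, 0, 52, -3.5, 1.6, -4.7, 0],
)

```text
clock: 0.78
eef_pos: [0.4411, -0.4054, 0.2231]
ee_rot: [-2.876, -1.263, 0.0]
wrist_force: [0.8, -0.1, 0.3]
gripper_width: 0.998
gripper_force: 0.0
```

jog_arm(
  rows=[52, 1, 1.6, -4.7, 0, 52, 5, 1.6, -4.7, 0, 51, 9, 1.6, -4.7, 0, 50, 13, 1.6, -4.7, 0, 49, 17, 1.6, -4.7, 0],
)

```text
clock: 1.4
eef_pos: [0.6194, -0.217, 0.215]
ee_rot: [-2.559, -1.822, 0.001]
wrist_force: [0.8, -1.0, -0.4]
gripper_width: 1.0
gripper_force: 0.0
```

jog_arm(
  rows=[0, 0, 0, 0, 0, 0, 0, 0, 0, 0],
)

```text
clock: 1.65
eef_pos: [0.6179, -0.2187, 0.2148]
ee_rot: [-2.561, -1.818, 0.003]
wrist_force: [-1.2, -1.2, -0.7]
gripper_width: 1.001
gripper_force: 0.0
```

```bash
python3 - <<'E'
from h import *; from station import arm,imaging
s=arm.state();f=imaging.grab_frame("wrist");np.savez("w1.npz",P=pose(s),**f);print(s["clock"],s["eef_pos"],s["ee_rot"])
cv2.imwrite("pics/w1.png",f["frame"][:,:,::-1])
E
python3 plan.py
```

```text
1.65 [ 0.61794156 -0.21871873  0.21478463] [-2.56141848 -1.81837562  0.00258696]
t 1.7 tcp [ 617.6 -219.7  215. ] psi 70.7 tilt [-0.001 -0.001 -1.   ] q7 -0.15 w 1.002
```

View pics/w1.png

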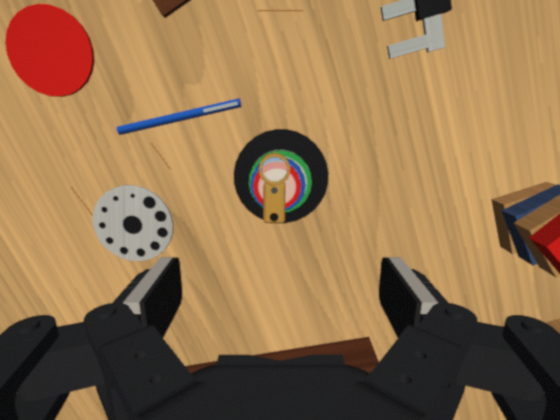

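The wrist view shows the coaster centred on (281,176), the loupe's lens at (274,167) and its handle end at (274,218). The gauge is at (132,222), and the fingers are clear on either side.

```bash
cat > loupe.py <<'E'
import sys; from h import *
f=dict(np.load(sys.argv[1]));z=float(sys.argv[2]);u,v,r=map(int,sys.argv[3:6]);T=f["P"]@f["mount"];H=hsv(f).astype(int)
w=np.zeros(H.shape[:2],bool);w[v-r:v+r,u-r:u+r]=1
m=w&(H[:,:,0]>10)&(H[:,:,0]<32)&(H[:,:,1]>float(sys.argv[6]))&(H[:,:,2]>60)
k=blobs(m)[0];p=ray(f,T,k,z)[:,:2]*1e3
r=cv2.minAreaRect(p.astype(np.float32));b=cv2.boxPoints(r);print("rect",np.round(r[0],1),np.round(r[1],1))
# axis direction along long side, lens end = wider end
c=np.array(r[0]);e=b[1]-b[0] if np.linalg.norm(b[1]-b[0])>np.linalg.norm(b[2]-b[1]) else b[2]-b[1];e/=np.linalg.norm(e)
# handle-only refinement: edge midpoints at stations
n=np.array([-e[1],e[0]]);s=(p-c)@e;t=(p-c)@n
wd=lambda a:np.ptp(t[abs(s-a)<4])
if wd(18)<wd(-18): e=-e;n=-n;s=-s;t=-t
A=[];
for a in range(-26,8,4):
    q=t[abs(s-a)<2.5]
    if len(q)>1 and np.ptp(q)>14: A.append((a,(q.max()+q.min())/2,np.ptp(q)))
A=np.array(A);print(A.round(1).tolist());k1,k0=np.polyfit(A[:,0],A[:,1],1)
d=e+k1*n;d/=np.linalg.norm(d);ang=np.degrees(np.arctan2(d[1],d[0]))
o=c+n*k0+d*(s.max()-14); o2=c+n*k0+d*(s.min()+50)
print("angle",ang.round(1),"minrect",np.degrees(np.arctan2(e[1],e[0])).round(1),"origin",o.round(1),o2.round(1),"grip",((o+o2)/2-27*d).round(1))
E
python3 loupe.py w1.npz 0.069 274 190 42 130
python3 - <<'E'
from h import *
f=dict(np.load("w1.npz"));T=f["P"]@f["mount"];H=hsv(f)
w=np.zeros(H.shape[:2],bool);w[125:225,230:332]=1
print(H[167,262],H[205,268],H[150,281])
k=blobs(w&(H[:,:,2]<60))[0];print("coaster",circ(ray(f,T,cv2.convexHull(k)[:,0],.015)))
for c,z in(("green",.029),("blue",.043),("red",.057)):
    k=np.vstack(blobs(w&colmask(f,c),10));print(c,circ(ray(f,T,cv2.convexHull(k)[:,0],z)))
E
```

```text
rect [ 614.3 -215. ] [63.8 26.3]
[[-26.0, 0.2, 20.1], [-22.0, 0.2, 20.0], [-18.0, 0.6, 19.0], [-14.0, 0.2, 18.0], [-10.0, 0.1, 18.0], [-6.0, 0.1, 17.9], [-2.0, 0.1, 17.8], [2.0, 0.1, 17.8], [6.0, 0.1, 17.7]]
angle 70.3 minrect 70.8 origin [ 620.2 -198.1] [ 620.3 -197.9] grip [ 611.2 -223.4]
[ 12  92 178] [ 19 170 180] [ 60  86 119]
coaster (array([ 619.7, -217.1]), array([96.6, 97.4]), 164.7)
green (array([ 618.3, -219. ]), array([64.6, 65.1]), 97.8)
blue (array([ 616.7, -217.1]), array([51.3, 52.1]), 145.4)
red (array([ 616.5, -215.4]), array([43. , 43.4]), 145.1)
```

```bash
python3 plan.py from 617.8 -219.2 214.9 70.7 611.2 -223.4 100 70.5 0.5 4 611.2 -223.4 60 70.5 0.5 3
```

```text
t 1.7 tcp [ 617.8 -219.2  214.9] psi 70.7 tilt [-0.001 -0.001 -1.   ] q7 -0.15 w 1.002
[-1.5, -1.2, 28.7, 0.1, 0.5]
[-1.5, -1.2, 28.7, 0.1, 0.5]
[-1.5, -1.2, 28.7, 0.1, 0.5]
[-1.5, -1.2, 28.7, 0.1, 0.5]
[0.0, 0.0, 13.3, 0.0, 0.5]
[0.0, 0.0, 13.3, 0.0, 0.5]
[0.0, 0.0, 13.3, 0.0, 0.5]
```

jog_arm(
  rows=[-1.5, -1.2, 28.7, 0, 0.5, -1.5, -1.2, 28.7, 0, 0.5, -1.5, -1.2, 28.7, 0, 0.5, -1.5, -1.2, 28.8, 0, 0.5, 0, 0, 0, 0, 0.5],
)

```text
clock: 2.33
eef_pos: [0.6091, -0.2238, 0.0984]
ee_rot: [-2.561, -1.813, 0.007]
wrist_force: [0.3, -0.4, -0.0]
gripper_width: 0.504
gripper_force: 0.0
```

jog_arm(
  rows=[0, 0, 0, 0, 0.5, 0, 0, 0, 0, 0.5],
)

```text
clock: 2.58
eef_pos: [0.6131, -0.2229, 0.1021]
ee_rot: [2.56, 1.817, 0.003]
wrist_force: [-0.3, -0.6, 0.1]
gripper_width: 0.5
gripper_force: 0.0
```

```bash
python3 - <<'E'
from h import *; from station import arm,imaging
s=arm.state();f=imaging.grab_frame("wrist");np.savez("w2.npz",P=pose(s),**f)
cv2.imwrite("pics/w2.png",f["frame"][:,:,::-1])
E
python3 plan.py; python3 loupe.py w2.npz .069 280 220 110 130
```

```text
t 2.62 tcp [ 613.  -222.7  101.9] psi 70.7 tilt [ 0.002 -0.001 -1.   ] q7 -0.17 w 0.494
rect [ 614.7 -214.2] [64.1 27.2]
[[-26.0, 0.7, 19.8], [-22.0, 0.6, 19.6], [-18.0, 0.4, 20.1], [-14.0, 0.6, 19.4], [-10.0, 0.3, 18.7], [-6.0, 0.3, 18.6], [-2.0, 0.3, 18.5], [2.0, 0.3, 18.4], [6.0, 0.0, 19.8]]
angle 69.8 minrect 70.7 origin [ 620.7 -197.2] [ 620.7 -197.3] grip [ 611.3 -222.6]
```

View pics/w2.png

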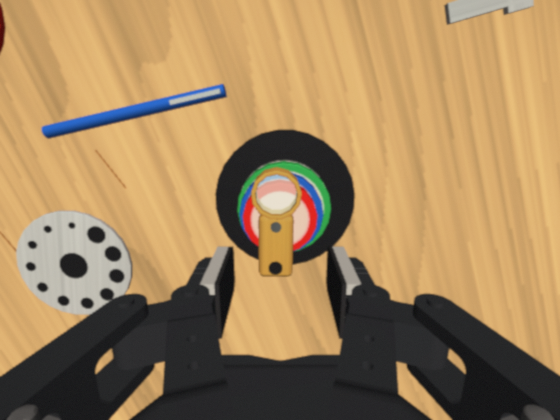

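The fingers straddle the handle, whose end is at (275,270). The fingers' midline is at about u=281, which fits the correction of −1.5 mm along tool y.

jog_arm(
  rows=[-0.8, -1.5, 14, 0, 0.5, 0, 0, 14, 0, 0.5, 0, 0, 13, 0, 0.5, 0, 0, 0, 0, 0.5, 0, 0, 0, 0, 0.5],
)

```text
clock: 3.25
eef_pos: [0.6106, -0.2225, 0.0593]
ee_rot: [2.561, 1.819, 0.0]
wrist_force: [-0.3, -0.1, 0.7]
gripper_width: 0.501
gripper_force: 0.0
```

```bash
python3 plan.py
```

```text
t 3.25 tcp [ 610.6 -222.5   59.3] psi 70.8 tilt [ 0.  0. -1.] q7 -0.18 w 0.501
```

jog_arm(
  rows=[0, 0, -1, 0, 0.6, 0, 0, 0, 0, 0.7, 0, 0, 0, 0, 0.8, 0, 0, 0, 0, 0.85, 0, 0, 0, 0, 0.85],
)

```text
clock: 3.88
eef_pos: [0.6108, -0.2227, 0.0612]
ee_rot: [2.561, 1.818, 0.001]
wrist_force: [-1.2, -0.3, 5.1]
gripper_width: 0.212
gripper_force: 59.4
```

jog_arm(
  rows=[0, 0, 0, 0, 0.85, 0, 0, 0, 0, 0.85],
)

```text
clock: 4.12
eef_pos: [0.6108, -0.2227, 0.0612]
ee_rot: [2.561, 1.819, 0.001]
wrist_force: [-1.7, -0.1, 5.4]
gripper_width: 0.212
gripper_force: 59.4
```

jog_arm(
  rows=[0, 0, -6, 0, 0.85, 0, 0, -20, 0, 0.85, 0, 0, -35, 0, 0.85, 0, 0, -35, 0, 0.85, 0, 0, -20, 0, 0.85],
)

```text
clock: 4.75
eef_pos: [0.6116, -0.2228, 0.1799]
ee_rot: [2.559, 1.817, 0.004]
wrist_force: [-0.3, 0.7, -0.6]
gripper_width: 0.211
gripper_force: 58.7
```

```bash
python3 plan.py from 611 -222.7 177 70.7 591 -8 177 11.4 0.85 10
```

```text
t 4.75 tcp [ 611.  -222.7  177. ] psi 70.7 tilt [ 0.004 -0.001 -1.   ] q7 -0.15 w 0.211
[19.6, -9.0, -0.0, 5.9, 0.85]
[18.6, -11.0, -0.0, 5.9, 0.85]
[17.3, -12.8, -0.0, 5.9, 0.85]
[15.9, -14.5, -0.0, 5.9, 0.85]
[14.3, -16.1, -0.0, 5.9, 0.85]
[12.6, -17.5, -0.0, 5.9, 0.85]
[10.7, -18.7, -0.0, 5.9, 0.85]
[8.7, -19.7, -0.0, 5.9, 0.85]
[6.6, -20.5, -0.0, 5.9, 0.85]
[4.5, -21.1, -0.0, 5.9, 0.85]
```

jog_arm(
  rows=[19.6, -9, 0, 5.9, 0.85, 18.6, -11, 0, 5.9, 0.85, 17.3, -12.8, 0, 5.9, 0.85, 15.9, -14.5, 0, 5.9, 0.85, 14.3, -16.1, 0, 5.9, 0.85],
)

```text
clock: 5.38
eef_pos: [0.6004, -0.1144, 0.1777]
ee_rot: [2.942, 1.102, 0.002]
wrist_force: [1.4, -0.2, -0.5]
gripper_width: 0.208
gripper_force: 58.7
```

jog_arm(
  rows=[12.6, -17.5, 0, 5.9, 0.85, 10.7, -18.7, 0, 5.9, 0.85, 8.7, -19.7, 0, 5.9, 0.85, 6.6, -20.5, 0, 5.9, 0.85, 4.5, -21.1, 0, 5.9, 0.85],
)

```text
clock: 6.0
eef_pos: [0.5898, -0.007, 0.1776]
ee_rot: [-3.125, -0.317, -0.002]
wrist_force: [-0.6, 0.6, -0.8]
gripper_width: 0.215
gripper_force: 58.7
```

jog_arm(
  rows=[0, 0, 0, 0, 0.85, 0, 0, 0, 0, 0.85, 0, 0, 0, 0, 0.85],
)

```text
clock: 6.38
eef_pos: [0.5898, -0.0096, 0.1767]
ee_rot: [3.125, 0.32, 0.001]
wrist_force: [-0.3, 0.6, -0.4]
gripper_width: 0.214
gripper_force: 58.8
```

```bash
python3 - <<'E'
from h import *; from station import arm,imaging
s=arm.state();f=imaging.grab_frame("wrist");np.savez("w3.npz",P=pose(s),**f)
cv2.imwrite("pics/w3.png",f["frame"][:,:,::-1])
t=imaging.grab_frame("top");np.savez("t3.npz",**t)
for n in("red","blue","green"): pass
E
python3 plan.py
```

```text
t 6.47 tcp [589.7  -9.2 176.5] psi 11.7 tilt [ 0. -0. -1.] q7 -1.31 w 0.21
```

View pics/w3.png

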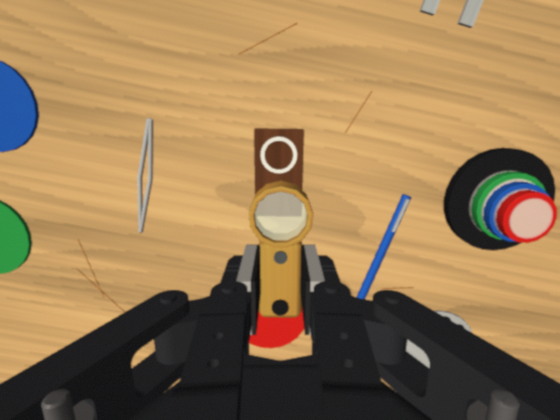

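The loupe is held straight, with its lens at (281,215). The rest is ahead of it, with its circle at (279,155).

```bash
python3 - <<'E'
from h import *
f=dict(np.load("w3.npz"));T=f["P"]@f["mount"];H=hsv(f)
w=np.zeros(H.shape[:2],bool);w[120:182,245:315]=1
k=blobs(w&(H[:,:,1]<80)&(H[:,:,2]>120))[0];print("circle",circ(ray(f,T,k,.008)))
k=blobs(w&(H[:,:,2]<110))[0];p=ray(f,T,k,.008)[:,:2]*1e3
r=cv2.minAreaRect(p.astype(np.float32));print(r)
# lens in hand
w[:]=0;w[180:250,240:320]=1
m=w&(H[:,:,0]>10)&(H[:,:,0]<32)&(H[:,:,1]>120)&(H[:,:,2]>60)
z=f["P"][2,3]+.008
k=blobs(m)[0];k=cv2.convexHull(k)[:,0];k=k[k[:,1]<225];p=ray(f,T,k,z);print("lens",circ(p))
w[:]=0;w[262:300,258:304]=1
m=w&(H[:,:,0]>14)&(H[:,:,0]<32)&(H[:,:,1]>150)&(H[:,:,2]>60)
for v in(265,280,295): 
    x=np.where(m[v])[0]; print("handle mid",ray(f,T,[[(x.min()+x.max())/2,v]],z)[0]*1e3, len(x))
E
python3 loupe.py w3.npz 0.1845 281 250 75 120
```

```text
circle (array([618.9,  -1.7]), array([34.5, 34.7]), 25.8)
((618.0827026367188, -1.816986083984375), (48.48077392578125, 43.676395416259766), 11.230548858642578)
rect [600.6  -7.1] [66.4 67.9]
[[-26.0, 8.5, 49.4], [-22.0, 13.2, 40.0], [-18.0, 15.6, 35.2], [-14.0, 17.3, 31.9], [-10.0, 0.0, 66.4], [-6.0, 0.0, 66.4], [-2.0, 0.0, 66.4], [2.0, 0.0, 66.4], [6.0, -0.0, 66.4]]
angle -105.3 minrect -78.2 origin [596.3 -26.2] [597.4 -22.4] grip [603.9   1.8]Traceback (most recent call last):
  File "<stdin>", line 11, in <module>
  File "h.py", line 18, in circ
    e=cv2.fitEllipse((p[:,:2]*1e3).astype(np.float32)); return np.round(e[0],1),np.round(e[1],1),round(e[2],1)
cv2.error: OpenCV(4.12.0) /io/opencv/modules/imgproc/src/shapedescr.cpp:361: error: (-201:Incorrect size of input array) There should be at least 5 points to fit the ellipse in function 'fitEllipseNoDirect'
```

```bash
python3 - <<'E'
from h import *
f=dict(np.load("w3.npz"));T=f["P"]@f["mount"];H=hsv(f)
for v in(195,205,215,225,255,270,285,300): print(v,H[v,240:324,0][::4],H[v,240:324,1][::4]) if v in(215,) else None
h,s,vv=[H[:,:,i].astype(int) for i in range(3)]
g=cv2.cvtColor(f["frame"],cv2.COLOR_RGB2GRAY)
z=f["P"][2,3]+.008
# brass: blue channel much lower than red
R_,B_=f["frame"][:,:,0].astype(int),f["frame"][:,:,2].astype(int)
m=(R_-B_>105); w=np.zeros_like(m);w[180:312,243:318]=1
k=blobs(m&w)[0];print(cv2.boundingRect(k))
for v in(210,215,220,255,270,285,300):
    x=np.where((m&w)[v])[0]; print(v,x.min(),x.max(),(ray(f,T,[[(x.min()+x.max())/2,v]],z)[0]*1e3).round(1))
P=f["P"];print("expected lens",(P[:3,3]+P[:3,0]*.027)*1e3, ray(f,T,[[281,215]],z)*1e3)
E
```

```text
215 [17 17 18 18 25 21 22 21 22 22 21 20 21 21 22 22 23 19 17 17 17] [124 124 138 169  44  48  49  48  49  46  47  47  47  49  47  46  56 161
 159 126 126]
(243, 185, 70, 127)
210 243 311 [618.2  -1.9 184.7]
215 243 312 [616.1  -2.6 184.7]
220 243 311 [613.9  -2.8 184.7]
255 261 298 [598.2  -7.2 184.7]
270 261 297 [591.1  -8.4 184.7]
285 262 297 [583.9 -10.2 184.7]
300 261 297 [576.3 -11.5 184.7]
expected lens [616.20399122  -4.13674985 176.71861807] [[616.38717606  -4.05278835 184.71049165]]
```

jog_arm(
  rows=[2.6, -1.2, 40, 0, 0.85, 0, 0, 40, 0, 0.85, 0, 0, 40, 0, 0.85, 0, 0, 25, 0, 0.85, 0, 0, 10, 0, 0.85],
)

```text
clock: 7.1
eef_pos: [0.591, -0.0069, 0.0198]
ee_rot: [-3.125, -0.321, 0.004]
wrist_force: [0.0, 0.9, 0.2]
gripper_width: 0.21
gripper_force: 58.8
```

jog_arm(
  rows=[0, 0, 0, 0, 0.85, 0, 0, 0, 0, 0.85, 0, 0, 0, 0, 0.85],
)

```text
clock: 7.48
eef_pos: [0.5928, -0.0063, 0.0226]
ee_rot: [3.125, 0.322, 0.003]
wrist_force: [-0.7, 0.5, -0.5]
gripper_width: 0.213
gripper_force: 58.8
```

```bash
python3 - <<'E'
from h import *; from station import arm,imaging
s=arm.state();f=imaging.grab_frame("wrist");np.savez("w4.npz",P=pose(s),**f)
g=imaging.grab_frame("side");np.savez("s4.npz",**g)
cv2.imwrite("pics/w4.png",np.hstack([cv2.resize(f["frame"][120:330,180:390],(400,400),interpolation=2),cv2.resize(g["frame"][190:270,270:350],(400,400),interpolation=2)])[:,:,::-1])
E
python3 plan.py
```

```text
t 7.58 tcp [592.5  -6.2  22.3] psi 11.8 tilt [ 0.001  0.    -1.   ] q7 -1.28 w 0.212
```

View pics/w4.png

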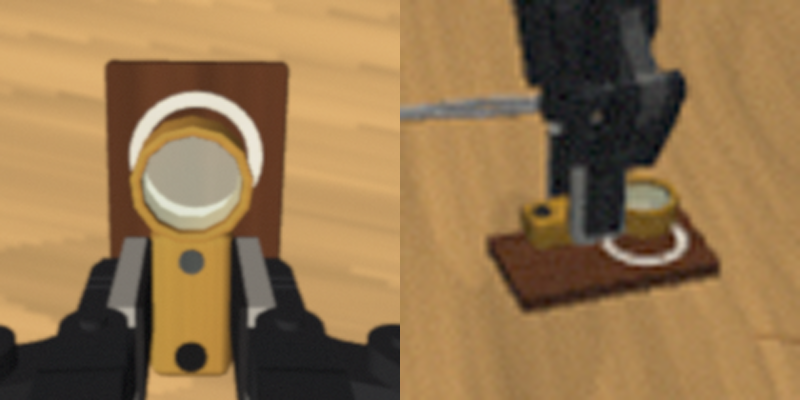

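The loupe hovers over the rest with its lens a little left of the circle: lens axis at u≈191, circle at u≈197 in the crop. The difference is about 3 px at full size.

```bash
python3 - <<'E'
from h import *
f=dict(np.load("w4.npz"));P=f["P"];T=P@f["mount"];H=hsv(f)
g=lambda u,v,z:(ray(f,T,[[180+u/400*210,120+v/400*210]],z)[0]*1e3)
# circle outer edge points in crop
pts=np.array([g(u,v,.008)[:2] for u,v in((197,91),(130,150),(264,150),(150,110),(244,110),(170,96),(222,97),(263,170))])
A=np.c_[2*pts,np.ones(len(pts))];s=np.linalg.lstsq(A,(pts**2).sum(1),rcond=None)[0];print("circle",s[:2],np.sqrt(s[2]+s[:2]@s[:2]))
Ro=P[:2,:2]
z=P[2,3]+.008
print("rest mid far end",[(g(107,64,.008)+g(288,64,.008))/2],"mid at v=220",(g(112,225,.008)+g(281,225,.008))/2)
print("lens",(g(131,183,z)+g(252,183,z))/2,"w",np.linalg.norm(g(131,183,z)-g(252,183,z)))
print("handle",(g(152,250,z)+g(233,250,z))/2,(g(152,360,z)+g(233,360,z))/2)
E
```

```text
circle [618.6593769   -2.14093963] 17.358712740219204
rest mid far end [array([642.34959082,   2.71350756,   8.        ])] mid at v=220 [600.69211558  -5.8721138    8.        ]
lens [618.87056064  -0.64755686  30.57612437] w 26.974865823222025
handle [603.1162536   -4.18933457  30.57612437] [574.95533618 -10.11419709  30.57612437]
```

jog_arm(
  rows=[-0.5, 1.1, 4, 0.5, 0.85, 0, 0, 3, 0, 0.85, 0, 0, 1, 0, 0.85, 0, 0, 0, 0, 0.85, 0, 0, 0, 0, 0.85],
)

```text
clock: 8.2
eef_pos: [0.5917, -0.0075, 0.0134]
ee_rot: [3.126, 0.308, 0.0]
wrist_force: [-0.3, 0.3, 0.1]
gripper_width: 0.21
gripper_force: 58.8
```

jog_arm(
  rows=[0, 0, 0.5, 0, 0.85, 0, 0, 0.5, 0, 0.85, 0, 0, 0, 0, 0.85],
)

```text
clock: 8.57
eef_pos: [0.5917, -0.0075, 0.0124]
ee_rot: [-3.126, -0.308, -0.0]
wrist_force: [0.2, 1.2, -0.3]
gripper_width: 0.211
gripper_force: 58.8
```

jog_arm(
  rows=[0, 0, 0.5, 0, 0.85, 0, 0, 0, 0, 0.85],
)

```text
clock: 8.82
eef_pos: [0.5917, -0.0075, 0.0122]
ee_rot: [-3.126, -0.308, -0.0]
wrist_force: [-1.7, -0.0, 2.8]
gripper_width: 0.216
gripper_force: 59.1
```

jog_arm(
  rows=[0, 0, 0.5, 0, 0.85, 0, 0, 0, 0, 0.85],
)

```text
clock: 9.07
eef_pos: [0.5917, -0.0075, 0.0122]
ee_rot: [-3.126, -0.308, -0.0]
wrist_force: [-2.3, 0.1, 7.9]
gripper_width: 0.206
gripper_force: 59.7
```

jog_arm(
  rows=[0, 0, 0.3, 0, 0.85, 0, 0, 0, 0, 0.85],
)

```text
clock: 9.32
eef_pos: [0.5917, -0.0075, 0.0121]
ee_rot: [-3.126, -0.308, -0.0]
wrist_force: [-3.3, 0.4, 9.7]
gripper_width: 0.209
gripper_force: 60.0
```

Contact came at TCP z = 12.2 mm. I'll unload it, open, and rise.

jog_arm(
  rows=[0, 0, -0.6, 0, 0.85, 0, 0, 0, 0, 0.7, 0, 0, 0, 0, 0.6, 0, 0, 0, 0, 0.5, 0, 0, 0, 0, 0.5],
)

```text
clock: 9.95
eef_pos: [0.5916, -0.0075, 0.0116]
ee_rot: [-3.126, -0.308, 0.0]
wrist_force: [0.1, -0.2, 0.1]
gripper_width: 0.498
gripper_force: 0.0
```

jog_arm(
  rows=[0, 0, -10, 0, 0.5, 0, 0, -40, 0, 0.5, 0, 0, -50, 0, 0.5, 0, 0, -50, 0, 0.3, 0, 0, -40, 0, 0.3],
)

```text
clock: 10.58
eef_pos: [0.5921, -0.0075, 0.2047]
ee_rot: [3.126, 0.308, 0.004]
wrist_force: [0.4, 0.0, 0.3]
gripper_width: 0.7
gripper_force: 0.0
```

jog_arm(
  rows=[0, 0, 0, 0, 0.3, 0, 0, 0, 0, 0.3],
)

```text
clock: 10.82
eef_pos: [0.5912, -0.0074, 0.2018]
ee_rot: [-3.126, -0.308, 0.0]
wrist_force: [-0.1, 0.1, -0.3]
gripper_width: 0.701
gripper_force: 0.0
```

```bash
python3 - <<'E'
from h import *; from station import arm,imaging
s=arm.state();f=imaging.grab_frame("wrist");np.savez("w5.npz",P=pose(s),**f);print(s["clock"],s["eef_pos"])
cv2.imwrite("pics/w5.png",f["frame"][:,:,::-1])
E
python3 plan.py from 591.7 -7.5 201 11.1 616.5 -216 201 -19 0.25 10
```

```text
10.825 [ 0.59115344 -0.00741537  0.20177883]
t 10.88 tcp [591.7  -7.5 201. ] psi 11.1 tilt [-0.002  0.    -1.   ] q7 -1.32 w 0.699
[-1.6, 20.9, -0.0, 3.0, 0.25]
[-0.5, 21.0, -0.0, 3.0, 0.25]
[0.6, 21.0, -0.0, 3.0, 0.25]
[1.7, 20.9, -0.0, 3.0, 0.25]
[2.8, 20.8, -0.0, 3.0, 0.25]
[3.9, 20.6, -0.0, 3.0, 0.25]
[5.0, 20.4, -0.0, 3.0, 0.25]
[6.1, 20.1, -0.0, 3.0, 0.25]
[7.1, 19.8, -0.0, 3.0, 0.25]
[8.1, 19.4, -0.0, 3.0, 0.25]
```

View pics/w5.png

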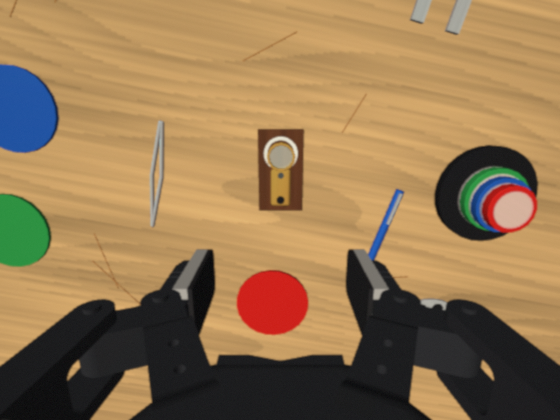

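The loupe lies on the rest with its lens at (281,155) inside the circle and its handle towards the plain end. Red capsule next, keeping psi at 11°.

```bash
python3 plan.py from 591.4 -7.5 201.5 11.2 615.5 -215.5 180 11.2 0.2 5 
```

```text
t 10.88 tcp [591.4  -7.5 201.5] psi 11.2 tilt [-0.002  0.    -1.   ] q7 -1.32 w 0.699
[-3.4, 41.7, 4.3, -0.0, 0.2]
[-3.4, 41.7, 4.3, -0.0, 0.2]
[-3.4, 41.7, 4.3, -0.0, 0.2]
[-3.4, 41.7, 4.3, -0.0, 0.2]
[-3.4, 41.7, 4.3, -0.0, 0.2]
```

jog_arm(
  rows=[-3.4, 41.7, 4.3, 0, 0.2, -3.4, 41.7, 4.3, 0, 0.2, -3.4, 41.7, 4.3, 0, 0.2, -3.4, 41.7, 4.3, 0, 0.2, -3.4, 41.7, 4.3, 0, 0.2],
)

```text
clock: 11.5
eef_pos: [0.6149, -0.2163, 0.1783]
ee_rot: [-3.125, -0.308, 0.004]
wrist_force: [0.8, -0.8, 1.0]
gripper_width: 0.801
gripper_force: 0.0
```

jog_arm(
  rows=[0, 0, 10, 0, 0.2, 0, 0, 0, 0, 0.2, 0, 0, 0, 0, 0.2, 0, 0, 0, 0, 0.2],
)

```text
clock: 12.0
eef_pos: [0.6161, -0.214, 0.1705]
ee_rot: [-3.126, -0.311, -0.001]
wrist_force: [0.1, -0.3, -0.4]
gripper_width: 0.797
gripper_force: 0.0
```

```bash
cat > stack.py <<'E'
import sys; from h import *; from station import arm,imaging
s=arm.state();f=imaging.grab_frame("wrist");n=sys.argv[1];np.savez(n+".npz",P=pose(s),**f)
cv2.imwrite(f"pics/{n}.png",f["frame"][:,:,::-1])
P=pose(s);T=P@f["mount"];fl=210/np.tan(np.radians(f["fovy"])/2)
for a in sys.argv[2:]:
    c,z,x,y,r=a.split(",");z,x,y,r=float(z),float(x),float(y),float(r)
    q=np.linalg.inv(T)@[x/1e3,y/1e3,z,1];u,v=q[:2]/q[2]*fl+[f["cx"],f["cy"]];R0=r/1e3/q[2]*fl*1.5
    w=cv2.circle(np.zeros((420,560),np.uint8),(int(u),int(v)),int(R0),1,-1)>0
    k=np.vstack(blobs(w&colmask(f,c),15));p=ray(f,T,cv2.convexHull(k)[:,0],z);o=circ(p);d=o[0]-P[:2,3]*1e3
    print(c,(int(u),int(v)),*o,"from tcp, tool axes:",(d@P[:2,0]).round(1),(d@P[:2,1]).round(1))
E
python3 stack.py w6 red,.057,616.5,-215.4,22.5 blue,.043,616.7,-217,27 green,.029,618,-218,32; python3 plan.py
```

```text
red (282, 201) [ 616.4 -215.7] [43.4 45.8] 91.8 from tcp, tool axes: -0.1 1.8
blue (284, 197) [ 616.6 -218. ] [51.2 54.9] 103.7 from tcp, tool axes: -0.3 4.1
green (285, 192) [ 618.4 -219.2] [64.4 64.6] 149.5 from tcp, tool axes: 1.2 5.6
t 12.05 tcp [ 616.1 -214.2  170.6] psi 11.4 tilt [ 0.001  0.    -1.   ] q7 -1.0 w 0.796
```

jog_arm(
  rows=[0, 1.7, 40, 0, 0.2, 0, 0, 40, 0, 0.2, 0, 0, 25, 0, 0.2, 0, 0, 10, 0, 0.2, 0, 0, 5, 0, 0.2],
)

```text
clock: 12.68
eef_pos: [0.6165, -0.2168, 0.0505]
ee_rot: [3.126, 0.309, 0.001]
wrist_force: [-0.2, -0.5, 0.4]
gripper_width: 0.803
gripper_force: 0.0
```

jog_arm(
  rows=[0, 0, 3, 0, 0.2, 0, 0, 0, 0, 0.2, 0, 0, 0, 0, 0.2],
)

```text
clock: 13.05
eef_pos: [0.6165, -0.2171, 0.048]
ee_rot: [3.126, 0.308, 0.002]
wrist_force: [-0.5, -0.2, 0.1]
gripper_width: 0.799
gripper_force: 0.0
```

```bash
python3 stack.py w7; python3 plan.py; python3 -c "
import cv2;from station import imaging
a=cv2.imread('pics/w7.png')[100:360,140:420];b=imaging.grab_frame('side')['frame'][240:330,295:385,::-1]
cv2.imwrite('pics/w7c.png',cv2.hconcat([cv2.resize(a,(400,371)),cv2.resize(b,(371,371),interpolation=2)]))"
```

```text
t 13.1 tcp [ 616.4 -217.1   47.9] psi 11.3 tilt [ 0.001 -0.    -1.   ] q7 -0.98 w 0.797
```

View pics/w7c.png

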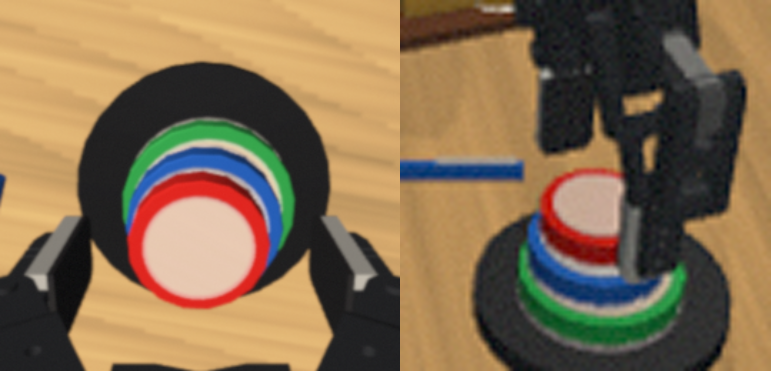

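The red capsule at u≈199 in the left crop sits midway between the finger tips (88 and 312). The side crop shows the tip beside the red and blue rims.

jog_arm(
  rows=[0, -0.5, 3, 0, 0.3, 0, 0, 0, 0, 0.35, 0, 0, 0, 0, 0.4, 0, 0, 0, 0, 0.45, 0, 0, 0, 0, 0.5],
)

```text
clock: 13.78
eef_pos: [0.616, -0.2165, 0.0445]
ee_rot: [3.126, 0.308, 0.0]
wrist_force: [-0.7, 1.2, 2.6]
gripper_width: 0.506
gripper_force: 34.3
```

jog_arm(
  rows=[0, 0, 0, 0, 0.55, 0, 0, 0, 0, 0.6, 0, 0, 0, 0, 0.6],
)

```text
clock: 14.15
eef_pos: [0.6161, -0.2166, 0.0448]
ee_rot: [3.126, 0.308, 0.001]
wrist_force: [-1.0, 0.3, 5.4]
gripper_width: 0.496
gripper_force: 60.4
```

jog_arm(
  rows=[0, 0, -4, 0, 0.6, 0, 0, -10, 0, 0.6, 0, 0, -30, 0, 0.6, 0, 0, -35, 0, 0.6, 0, 0, -25, 0, 0.6],
)

```text
clock: 14.78
eef_pos: [0.6166, -0.2167, 0.1503]
ee_rot: [3.126, 0.308, 0.003]
wrist_force: [0.5, -0.3, -0.9]
gripper_width: 0.497
gripper_force: 60.9
```

```bash
python3 - <<'E'
from h import *
for n in("w3","w5"):
    f=dict(np.load(n+".npz"));T=f["P"]@f["mount"]
    for c in("red","green","blue"):
        for k in blobs(colmask(f,c),900)[:3]: print(n,c,k.mean(0).round(),circ(ray(f,T,k,.005)))
E
python3 plan.py from 616.3 -216.6 149 11.3 446 -28.5 149 11.3 .6 6
```

```text
w3 red [527. 215.] (array([ 609.1, -255.1]), array([51.9, 59.2]), 171.8)
w3 red [277. 328.] (array([431.7, -38.3]), array([43.4, 65.2]), 36.4)
w3 green [ 10. 238.] (array([479. , 244.1]), array([30.9, 82.7]), 89.2)
w3 blue [ 13. 108.] (array([608.7, 240.2]), array([34.2, 83.2]), 89.3)
w5 red [272. 302.] (array([447.6, -26.2]), array([81. , 82.1]), 104.2)
w5 red [510. 208.] (array([ 609.4, -252.2]), array([51.4, 57.4]), 171.5)
w5 green [ 19. 231.] (array([479.1, 257.2]), array([55.8, 88. ]), 87.6)
w5 blue [ 22. 110.] (array([608.9, 252.6]), array([58. , 86.8]), 88.4)
t 14.78 tcp [ 616.3 -216.6  149. ] psi 11.3 tilt [ 0.002 -0.001 -1.   ] q7 -0.99 w 0.497
[-21.7, -36.3, -0.0, -0.0, 0.6]
[-21.7, -36.3, -0.0, -0.0, 0.6]
[-21.7, -36.3, -0.0, -0.0, 0.6]
[-21.7, -36.3, -0.0, -0.0, 0.6]
[-21.7, -36.3, -0.0, -0.0, 0.6]
[-21.7, -36.3, -0.0, -0.0, 0.6]
```

jog_arm(
  rows=[-21.7, -36.4, 0, 0, 0.6, -21.7, -36.4, 0, 0, 0.6, -21.7, -36.4, 0, 0, 0.6, -21.7, -36.4, 0, 0, 0.6, -21.7, -36.4, 0, 0, 0.6],
)

```text
clock: 15.4
eef_pos: [0.4734, -0.0582, 0.1488]
ee_rot: [3.126, 0.308, 0.002]
wrist_force: [1.4, 1.1, -0.3]
gripper_width: 0.495
gripper_force: 60.8
```

jog_arm(
  rows=[-21, -36.4, 0, 0, 0.6, 0, 0, 0, 0, 0.6, 0, 0, 0, 0, 0.6, 0, 0, 0, 0, 0.6],
)

```text
clock: 15.9
eef_pos: [0.4474, -0.0285, 0.1484]
ee_rot: [3.126, 0.306, 0.002]
wrist_force: [-0.9, -0.9, -1.3]
gripper_width: 0.499
gripper_force: 60.9
```

```bash
python3 stack.py w8 red,.005,446.8,-27.3,42; python3 plan.py
```

```text
red (278, 193) [428.2 -30.6] [ 90.3 122.5] 103.7 from tcp, tool axes: -19.2 -1.7
t 15.95 tcp [447.2 -28.5 148.3] psi 11.2 tilt [ 0.001 -0.    -1.   ] q7 -1.25 w 0.493
```

View pics/w8.png

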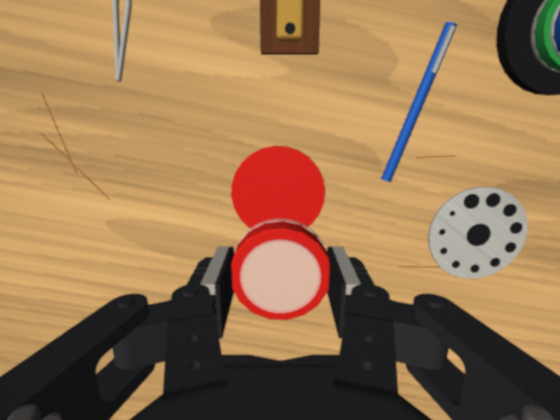

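The red capsule is held level at (281,271). The pad shows ahead of it, with its rim top at (278,147).

```bash
cat > held.py <<'E'
# held.py npz col padx pady(px of pad centre guess) vmax  captopoffset(mm above tcp) vmin_capsule
import sys; from h import *
f=dict(np.load(sys.argv[1]+".npz"));c=sys.argv[2];vmax,off,vmin=float(sys.argv[3]),float(sys.argv[4]),float(sys.argv[5])
P=f["P"];T=P@f["mount"];m=colmask(f,c)
w=np.zeros_like(m);w[40:360,170:400]=1
def fit(p):
    A=np.c_[2*p,np.ones(len(p))];s=np.linalg.lstsq(A,(p**2).sum(1),rcond=None)[0];return s[:2],np.sqrt(s[2]+s[:2]@s[:2])
k=blobs(m&w,200)[0];hull=k
a=hull[hull[:,1]<vmax];pc,pr=fit(ray(f,T,a,.005)[:,:2]*1e3)
b=hull[hull[:,1]>vmin];cc,cr=fit(ray(f,T,b,P[2,3]+off/1e3)[:,:2]*1e3)
d=pc-cc;print("pad",pc.round(1),pr.round(1),"capsule",cc.round(1),cr.round(1),"shift in tool axes",(d@P[:2,0]).round(1),(d@P[:2,1]).round(1),"cap-tcp",(cc-P[:2,3]*1e3).round(1))
E
python3 held.py w8 red 210 12.3 285
```

```text
pad [0. 0.] 0.0 capsule [449.  -27.8] 22.0 shift in tool axes -435.1 -114.3 cap-tcp [1.6 0.8]
```

```bash
sed -i 's/k=blobs(m&w,200)\[0\]/k=np.vstack(blobs(m\&w,200))/' held.py; python3 held.py w8 red 205 12.3 285
```

```text
pad [446.9 -26.2] 40.6 capsule [449.  -27.8] 22.0 shift in tool axes -1.7 -1.9 cap-tcp [1.6 0.8]
```

jog_arm(
  rows=[-1.7, -1.6, 40, 0, 0.6, 0, 0, 40, 0, 0.6, 0, 0, 35, 0, 0.6, 0, 0, 15, 0, 0.6, 0, 0, 6, 0, 0.6],
)

```text
clock: 16.58
eef_pos: [0.4436, -0.0241, 0.0226]
ee_rot: [-3.118, -0.306, 0.006]
wrist_force: [0.8, -0.2, -0.1]
gripper_width: 0.499
gripper_force: 61.0
```

jog_arm(
  rows=[0, 0, 0, 0, 0.6, 0, 0, 0, 0, 0.6, 0, 0, 0, 0, 0.6],
)

```text
clock: 16.95
eef_pos: [0.4439, -0.0235, 0.0242]
ee_rot: [-3.118, -0.307, 0.003]
wrist_force: [-0.4, -0.2, 0.2]
gripper_width: 0.5
gripper_force: 61.0
```

```bash
python3 -c "
from station import arm;print(arm.state()['qpos'].round(3))"; python3 plan.py
```

```text
[-0.15   0.753  0.217  2.227 -0.734  0.235 -0.644]
t 16.95 tcp [443.9 -23.5  24.2] psi 11.3 tilt [-0.003  0.009 -1.   ] q7 -0.64 w 0.5
```

Joint 6 is at its lower limit (0.235 against 0.23), so the descent stopped short and drifted. I'll try small steps to see whether the elbow can swing.

jog_arm(
  rows=[0, 0, -3, 0, 0.6, 0.5, 3, 0, 0, 0.6, 0, 0, 0, 0, 0.6],
)

```text
clock: 17.32
eef_pos: [0.4449, -0.0266, 0.027]
ee_rot: [-3.118, -0.307, 0.003]
wrist_force: [-0.7, -0.0, 0.2]
gripper_width: 0.496
gripper_force: 61.0
```

```bash
python3 -c "
from station import arm;print(arm.state()['qpos'].round(3))"; python3 plan.py
```

```text
[-0.152  0.749  0.229  2.223 -0.729  0.247 -0.643]
t 17.32 tcp [444.9 -26.6  27. ] psi 11.2 tilt [-0.003  0.008 -1.   ] q7 -0.64 w 0.496
```

```bash
cat > kin.py <<'E'
from h import *; import itertools; from scipy.optimize import least_squares
def fk(q,s,L):
    A=np.eye(3);p=np.array([0,0,L[0]])
    for i,ax in enumerate("zyzyzyz"):
        A=A@R.from_euler(ax,q[i]*s[i]).as_matrix()
        if i==1:p=p+A[:,2]*L[1]+A[:,0]*L[4]
        if i==3:p=p+A[:,2]*L[2]+A[:,0]*L[5]
    return p+A[:,2]*L[3],A
E
cat > fit.py <<'E'
from kin import *; from station import arm
s=arm.state()
D=[(np.array([1.09,.6285,.038,1.5175,-.027,.996,-.02]),np.array([.2619,-.5944,.2306]),R.from_rotvec([-3.072,-.647,.001]).as_matrix()),(s["qpos"],s["eef_pos"],pose(s)[:3,:3])]
best=[]
for sg in itertools.product([1,-1],repeat=4):
    S=[sg[0],1,sg[1],1,sg[2],1,sg[3]]
    def res(L):
        o=[]
        for q,p,A in D:
            pp,AA=fk(q,S,L);o+=[*(pp-p)*10,*((AA@R.from_euler("z",L[6]).as_matrix())-A).ravel()]
        return o+[*(1e-3*np.array(L[4:6]))]
    for y0 in(0,1.57,-1.57,3.1):
        r=least_squares(res,[.35,.42,.45,.2,0,0,y0]);best.append((r.cost,S,r.x.round(4),y0))
best.sort(key=lambda b:b[0])
for b in best[:3]:print(b)
E
python3 fit.py
```

```text
(np.float64(1.3675184498376157e-05), [-1, 1, -1, 1, -1, 1, -1], array([-0.0659,  5.3118,  1.1429,  5.26  , -3.9101,  0.4979,  1.5709]), 0)
(np.float64(1.3675184498376168e-05), [-1, 1, -1, 1, -1, 1, -1], array([-0.0659,  5.3118,  1.1429,  5.26  , -3.9101,  0.4979,  1.5709]), 3.1)
(np.float64(1.3675184498376324e-05), [-1, 1, -1, 1, -1, 1, -1], array([-0.0659,  5.3118,  1.1429,  5.26  , -3.9101,  0.4979,  1.5709]), -1.57)
```

```bash
sed -i 's/1e-3\*np.array(L\[4:6\])/1e3*np.array(L[4:6])/' fit.py; python3 fit.py; cat > ik.py <<'E'
from kin import *; import sys
from station import arm
S=[-1,1,-1,1,-1,1,-1]
L=eval(open("L.txt").read())
lo=np.array([-3.06,-.37,-1.25,.18,-1.1,.23,-2.94])+.02;hi=np.array([3.06,2.12,1.32,2.47,4.24,1.98,2.94])-.02
def ik(x,y,z,psi,q0):
    c,s=np.cos(np.radians(psi)),np.sin(np.radians(psi));A=np.array([[c,s,0],[s,-c,0],[0,0,-1]])
    B=A@R.from_euler("z",-L[6]).as_matrix()
    def res(q):
        p,AA=fk(q,S,L);return [*(p-np.array([x,y,z])/1e3)*10,*(AA-B).ravel(),*(1e-3*(q-q0))]
    r=least_squares(res,np.clip(q0,lo,hi),bounds=(lo,hi));p,AA=fk(r.x,S,L)
    return r.x,np.linalg.norm(p-np.array([x,y,z])/1e3)*1e3,np.degrees(np.linalg.norm(R.from_matrix(AA.T@B).as_rotvec()))
E

```

```text
(np.float64(0.03714245421691588), [-1, 1, -1, 1, -1, 1, -1], array([-2.861 ,  0.5451,  0.3907, -2.8658,  0.    ,  0.    ,  1.5709]), 0)
(np.float64(0.03714245421691607), [-1, 1, -1, 1, -1, 1, -1], array([-2.861 ,  0.5451,  0.3907, -2.8658,  0.    ,  0.    ,  1.5709]), -1.57)
(np.float64(0.03714245421691648), [-1, 1, -1, 1, -1, 1, -1], array([-2.861 ,  0.5451,  0.3907, -2.8658,  0.    ,  0.    ,  1.5709]), 3.1)
```

jog_arm(
  rows=[0, 0, -40, 0, 0.6, 0, 0, -40, 0, 0.6, 0, 0, 0, -9.5, 0.6, 0, 0, 0, -9.5, 0.6, 0, 0, 0, 0, 0.6],
)

```text
clock: 17.95
eef_pos: [0.4449, -0.0268, 0.107]
ee_rot: [-3.024, -0.815, 0.001]
wrist_force: [1.2, 0.2, -0.1]
gripper_width: 0.496
gripper_force: 61.1
```

```bash
python3 -c "
from station import arm;s=arm.state();open('log.txt','a').write(repr([s[k].tolist() for k in('qpos','eef_pos','ee_rot')])+'\n');print(s['qpos'].round(3))"; python3 plan.py
```

```text
[-0.246  0.593  0.363  2.188 -0.502  0.444 -0.523]
t 17.95 tcp [444.9 -26.8 107. ] psi 30.2 tilt [-0.003  0.009 -1.   ] q7 -0.52 w 0.496
```

jog_arm(
  rows=[0, 0, 0, -9.5, 0.6, 0, 0, 0, -9.5, 0.6, 0, 0, 0, -9.5, 0.6, 0, 0, 0, -9.5, 0.6, 0, 0, 0, -9.5, 0.6],
)

```text
clock: 18.58
eef_pos: [0.4446, -0.027, 0.1065]
ee_rot: [-2.437, -1.968, -0.003]
wrist_force: [-0.1, 0.1, 0.2]
gripper_width: 0.497
gripper_force: 61.0
```

jog_arm(
  rows=[0, 0, 0, -9.5, 0.6, 0, 0, 0, 0, 0.6, 0, 0, 0, 0, 0.6],
)

```text
clock: 18.95
eef_pos: [0.4447, -0.027, 0.1066]
ee_rot: [-2.272, -2.157, -0.004]
wrist_force: [-0.7, -0.0, -0.2]
gripper_width: 0.498
gripper_force: 61.0
```

```bash
python3 -c "
from station import arm;s=arm.state();open('log.txt','a').write(repr([s[k].tolist() for k in('qpos','eef_pos','ee_rot')])+'\n');print(s['qpos'].round(3))"; python3 plan.py
```

```text
[-0.065  0.566  0.099  2.183 -0.157  0.403  0.111]
t 18.95 tcp [444.7 -27.  106.6] psi 87.0 tilt [-0.004  0.008 -1.   ] q7 0.11 w 0.498
```

```bash
cat > fit.py <<'E'
from kin import *
D=[(np.array([1.09,.6285,.038,1.5175,-.027,.996,-.02]),np.array([.2619,-.5944,.2306]),None),(np.array([-0.152,.749,.229,2.223,-.729,.247,-.643]),np.array([.4449,-.0266,.027]),None)]
D+=[(np.array(a[0]),np.array(a[1]),None) for a in map(eval,open("log.txt"))]
S=[-1,1,-1,1,-1,1,-1]
def fk2(q,L):
    A=np.eye(3);p=np.array([0,0,L[0]])
    for i,ax in enumerate("zyzyzyz"):
        A=A@R.from_euler(ax,q[i]*S[i]).as_matrix()
        if i==1:p=p+A[:,2]*L[1]+A[:,0]*L[4]
        if i==3:p=p+A[:,2]*L[2]+A[:,0]*L[5]
        if i==5:p=p+A[:,0]*L[6]
    return p+A[:,2]*L[3],A
if __name__=="__main__":
    r=least_squares(lambda L:np.r_[np.concatenate([(fk2(q,L)[0]-p)*1e3 for q,p,_ in D]),np.array(L[4:])*20,(L[3]-.25)*3],[.35,.42,.45,.2,0,0,0])
    print(r.x.round(4),r.fun.round(2))
E
python3 fit.py
```

```text
[-2.3181  0.5823  0.3899 -2.2837 -0.0249  0.0099 -0.0056] [24.34 11.5   0.35  0.03  0.22  1.21 -1.74 -2.72 -1.75  1.16  4.3   0.19
 -0.5   0.2  -0.11 -7.6 ]
```

jog_arm(
  rows=[0, 0, 0, -10, 0.6, 0, 0, 0, -10, 0.6, 0, 0, 0, -10, 0.6, 0, 0, 0, -10, 0.6, 0, 0, 0, -10, 0.6],
)

```text
clock: 19.58
eef_pos: [0.4448, -0.0269, 0.1067]
ee_rot: [-1.138, -2.921, -0.009]
wrist_force: [-0.3, -0.7, -0.8]
gripper_width: 0.49
gripper_force: 61.0
```

jog_arm(
  rows=[0, 0, 0, -10, 0.6, 0, 0, 0, -10, 0.6, 0, 0, 0, -10, 0.6, 0, 0, 0, 0, 0.6],
)

```text
clock: 20.08
eef_pos: [0.4447, -0.027, 0.1066]
ee_rot: [-0.354, -3.116, -0.013]
wrist_force: [0.2, -0.2, -0.8]
gripper_width: 0.501
gripper_force: 61.0
```

```bash
python3 -c "
from station import arm;s=arm.state();open('log.txt','a').write(repr([s[k].tolist() for k in('qpos','eef_pos','ee_rot')])+'\n');print(s['qpos'].round(3))"; python3 plan.py
```

```text
[ 0.197  0.574 -0.275  2.176  0.336  0.434  1.002]
t 20.07 tcp [444.7 -27.  106.6] psi 167.0 tilt [-0.004  0.009 -1.   ] q7 1.0 w 0.501
```

jog_arm(
  rows=[0, 0, 0, -10, 0.6, 0, 0, 0, -10, 0.6, 0, 0, 0, -10, 0.6, 0, 0, 15, 0, 0.6, 0, 0, 15, 0, 0.6],
)

```text
clock: 20.7
eef_pos: [0.4448, -0.0269, 0.0764]
ee_rot: [0.462, -3.105, -0.013]
wrist_force: [0.8, -0.6, -0.3]
gripper_width: 0.498
gripper_force: 61.0
```

jog_arm(
  rows=[0, 0, 15, 0, 0.6, 0, 0, 12, 0, 0.6, 0, 0, 10, 0, 0.6, 0, 0, 8, 0, 0.6, 0, 0, 0, 0, 0.6],
)

```text
clock: 21.32
eef_pos: [0.4444, -0.0262, 0.0314]
ee_rot: [0.471, -3.103, -0.014]
wrist_force: [0.2, -0.4, -0.1]
gripper_width: 0.496
gripper_force: 61.0
```

```bash
python3 -c "
from station import arm;s=arm.state();open('log.txt','a').write(repr([s[k].tolist() for k in('qpos','eef_pos','ee_rot')])+'\n');print(s['qpos'].round(3))"; python3 plan.py
```

```text
[ 0.177  0.732 -0.255  2.213  0.647  0.27   1.227]
t 21.32 tcp [444.4 -26.2  31.4] psi -162.7 tilt [-0.004  0.008 -1.   ] q7 1.23 w 0.496
```

jog_arm(
  rows=[0, 0, 3, 0, 0.6, 0, 0, 3, 0, 0.6, 0, 0, 3, 0, 0.6, 0, 0, 3, 0, 0.6, 0, 0, 0, 0, 0.6],
)

```text
clock: 21.95
eef_pos: [0.4444, -0.0262, 0.0196]
ee_rot: [0.471, -3.103, -0.014]
wrist_force: [0.2, 0.8, -0.0]
gripper_width: 0.498
gripper_force: 61.0
```

```bash
python3 -c "
from station import arm;s=arm.state();open('log.txt','a').write(repr([s[k].tolist() for k in('qpos','eef_pos','ee_rot')])+'\n');print(s['qpos'].round(3))"; python3 plan.py
```

```text
[ 0.174  0.758 -0.252  2.216  0.725  0.248  1.152]
t 21.95 tcp [444.4 -26.2  19.6] psi -162.7 tilt [-0.004  0.008 -1.   ] q7 1.15 w 0.498
```

jog_arm(
  rows=[0, 0, 0, -10, 0.6, 0, 0, 0, -10, 0.6, 0, 0, 0, -10, 0.6, 0, 0, 0, -10, 0.6, 0, 0, 0, 0, 0.6],
)

```text
clock: 22.58
eef_pos: [0.4445, -0.0262, 0.0198]
ee_rot: [-1.502, 2.758, 0.015]
wrist_force: [0.7, 0.4, 0.2]
gripper_width: 0.498
gripper_force: 61.0
```

```bash
python3 -c "
from station import arm;s=arm.state();open('log.txt','a').write(repr([s[k].tolist() for k in('qpos','eef_pos','ee_rot')])+'\n');print(s['qpos'].round(3))"; python3 plan.py
```

```text
[ 0.288  0.78  -0.42   2.213  0.976  0.342  1.599]
t 22.57 tcp [444.5 -26.2  19.8] psi -122.9 tilt [-0.004  0.009 -1.   ] q7 1.6 w 0.498
```

The swivel has freed joint 6 (now 0.342). Checking the alignment before setting down.

```bash
python3 stack.py w9; for a in "170 260" "190 280"; do set -- $a; python3 held.py w9 red $1 12.3 $2; done
```

```text
pad [ 144.9 -493.7] 514.5 capsule [446.2 -25.7] 22.9 shift in tool axes 556.5 -0.8 cap-tcp [1.6 0.5]
pad [445.5 -27.2] 40.4 capsule [445.6 -26.2] 23.5 shift in tool axes 0.9 -0.5 cap-tcp [1. 0.]
```

View pics/w9.png

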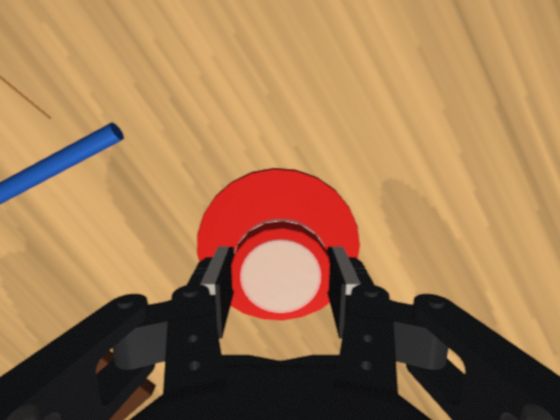

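The red capsule hovers over its pad to within about 1 mm (capsule at (280,272), pad rim top at (278,169)). Lowering it now.

jog_arm(
  rows=[0.8, -0.5, 3, 0, 0.6, 0, 0, 3, 0, 0.6, 0, 0, 3, 0, 0.6, 0, 0, 2, 0, 0.6, 0, 0, 0, 0, 0.6],
)

```text
clock: 23.25
eef_pos: [0.4444, -0.0269, 0.0086]
ee_rot: [-1.505, 2.757, 0.014]
wrist_force: [-0.3, -1.0, -0.7]
gripper_width: 0.495
gripper_force: 61.0
```

jog_arm(
  rows=[0, 0, 0.5, 0, 0.6, 0, 0, 0.5, 0, 0.6, 0, 0, 0, 0, 0.6],
)

```text
clock: 23.62
eef_pos: [0.4446, -0.027, 0.0078]
ee_rot: [-1.505, 2.757, 0.014]
wrist_force: [-0.4, 0.2, 0.1]
gripper_width: 0.498
gripper_force: 61.0
```

jog_arm(
  rows=[0, 0, 0.5, 0, 0.6, 0, 0, 0, 0, 0.6],
)

```text
clock: 23.88
eef_pos: [0.4446, -0.027, 0.0073]
ee_rot: [-1.505, 2.757, 0.014]
wrist_force: [0.0, -0.7, -0.2]
gripper_width: 0.5
gripper_force: 61.0
```

jog_arm(
  rows=[0, 0, 0.4, 0, 0.6, 0, 0, 0, 0, 0.6],
)

```text
clock: 24.12
eef_pos: [0.4446, -0.027, 0.0069]
ee_rot: [-1.505, 2.757, 0.014]
wrist_force: [0.2, 1.2, -0.0]
gripper_width: 0.499
gripper_force: 61.0
```

jog_arm(
  rows=[0, 0, 0.4, 0, 0.6, 0, 0, 0, 0, 0.6],
)

```text
clock: 24.38
eef_pos: [0.4446, -0.027, 0.0068]
ee_rot: [-1.505, 2.756, 0.014]
wrist_force: [-0.7, 0.2, 4.5]
gripper_width: 0.498
gripper_force: 61.7
```

jog_arm(
  rows=[0, 0, 0.3, 0, 0.6, 0, 0, 0, 0, 0.6],
)

```text
clock: 24.62
eef_pos: [0.4446, -0.027, 0.0067]
ee_rot: [-1.505, 2.756, 0.013]
wrist_force: [-2.0, -0.1, 7.8]
gripper_width: 0.497
gripper_force: 62.0
```

jog_arm(
  rows=[0, 0, -0.5, 0, 0.6, 0, 0, 0, 0, 0.5, 0, 0, 0, 0, 0.4, 0, 0, 0, 0, 0.3, 0, 0, 0, 0, 0.2],
)

```text
clock: 25.25
eef_pos: [0.4445, -0.027, 0.0066]
ee_rot: [-1.505, 2.757, 0.014]
wrist_force: [0.1, 0.0, -0.7]
gripper_width: 0.799
gripper_force: 0.0
```

jog_arm(
  rows=[0, 0, -10, 0, 0.2, 0, 0, -30, 0, 0.2, 0, 0, -40, 0, 0.2, 0, 0, -50, 0, 0.2, 0, 0, -50, 0, 0.2],
)

```text
clock: 25.88
eef_pos: [0.4445, -0.0285, 0.1887]
ee_rot: [-1.506, 2.757, 0.015]
wrist_force: [1.6, -1.7, -0.2]
gripper_width: 0.801
gripper_force: 0.0
```

```bash
sleep 0; python3 stack.py w10 red,.019,445.5,-27,22.5 red,.005,445.5,-27,42; python3 plan.py 616.5 -217.8 175 -219 0.1 10;
```

```text
red (278, 184) [446.3 -27.3] [67.1 68.6] 147.4 from tcp, tool axes: -2.0 -0.9
red (278, 181) [446.2 -26.1] [82.2 82.4] 158.0 from tcp, tool axes: -2.9 -0.2
t 25.93 tcp [447.7 -27.5 193.7] psi -122.7 tilt [ 0.005  0.008 -1.   ] q7 1.98 w 0.801
[6.9, -24.5, 1.9, 9.6, 0.1]
[2.7, -25.3, 1.9, 9.6, 0.1]
[-1.6, -25.4, 1.9, 9.6, 0.1]
[-5.8, -24.8, 1.9, 9.6, 0.1]
[-9.8, -23.5, 1.9, 9.6, 0.1]
[-13.6, -21.5, 1.9, 9.6, 0.1]
[-17.0, -18.9, 1.9, 9.6, 0.1]
[-20.0, -15.8, 1.9, 9.6, 0.1]
[-22.3, -12.2, 1.9, 9.6, 0.1]
[-24.0, -8.3, 1.9, 9.6, 0.1]
```

jog_arm(
  rows=[6.9, -24.5, 1.9, 9.6, 0.1, 2.7, -25.3, 1.9, 9.6, 0.1, -1.6, -25.4, 1.9, 9.6, 0.1, -5.8, -24.8, 1.9, 9.6, 0.1, -9.8, -23.5, 1.9, 9.6, 0.1],
)

```text
clock: 26.55
eef_pos: [0.5297, -0.124, 0.1766]
ee_rot: [0.246, -3.129, -0.015]
wrist_force: [0.7, 0.4, 0.3]
gripper_width: 0.902
gripper_force: 0.0
```

jog_arm(
  rows=[-13.6, -21.5, 1.9, 9.6, 0.1, -17, -18.9, 1.9, 9.6, 0.1, -20, -15.8, 1.9, 9.6, 0.1, -22.3, -12.2, 1.9, 9.6, 0.1, -24, -8.3, 1.9, 9.6, 0.1],
)

```text
clock: 27.18
eef_pos: [0.6143, -0.2186, 0.1659]
ee_rot: [-1.047, -2.955, -0.013]
wrist_force: [0.7, 0.6, -0.3]
gripper_width: 0.898
gripper_force: 0.0
```

jog_arm(
  rows=[0, 0, 0, 0, 0.1, 0, 0, 0, 0, 0.1, 0, 0, 0, 0, 0.1],
)

```text
clock: 27.55
eef_pos: [0.6136, -0.2173, 0.1658]
ee_rot: [-1.036, -2.959, -0.012]
wrist_force: [0.1, 0.2, 0.1]
gripper_width: 0.897
gripper_force: 0.0
```

```bash
python3 stack.py w11 blue,.043,616.7,-217,27 green,.029,618,-218,32; python3 plan.py
python3 - <<'E'
from h import *; from station import imaging
f=imaging.grab_frame("top");np.savez("t11.npz",**f);T=f["world_from_camera"];H=hsv(f)
k=blobs(colmask(f,"red"),200)
for q in k: print("red outer",q.mean(0).round(),circ(ray(f,T,q,.005)))
m=(~colmask(f,"red"));w=np.zeros_like(m);w[247:281,268:302]=1
m&=w; n,l,st,ce=cv2.connectedComponentsWithStats(m.astype(np.uint8))
for i in range(1,n):
    if 30<st[i,4]<400: print("coin",st[i],ray(f,T,ce[i],.019)*1e3)
E
```

```text
blue (280, 200) [ 615.4 -217.2] [51.1 52.7] 47.6 from tcp, tool axes: -1.4 1.2
green (280, 198) [ 617.7 -219. ] [64.4 64.6] 69.0 from tcp, tool axes: -4.3 1.2
t 27.6 tcp [ 613.7 -217.5  165.8] psi 141.4 tilt [-0.004  0.009 -1.   ] q7 0.98 w 0.903
red outer [284. 263.] (array([445.8, -27.5]), array([79.6, 80.2]), 167.5)
red outer [455.  45.] (array([ 895.6, -383.3]), array([75.3, 88.4]), 35.6)
coin [276 255  18  18 254] [[445.22409801 -26.7882497   19.        ]]
```

jog_arm(
  rows=[-1.6, 1.3, 40, 0, 0.1, 0, 0, 40, 0, 0.1, 0, 0, 30, 0, 0.1, 0, 0, 12, 0, 0.1, 0, 0, 5, 0, 0.1],
)

```text
clock: 28.28
eef_pos: [0.6159, -0.2172, 0.0385]
ee_rot: [-1.039, -2.958, -0.011]
wrist_force: [0.8, -0.8, -0.3]
gripper_width: 0.902
gripper_force: 0.0
```

jog_arm(
  rows=[0, 0, 4, 0, 0.1, 0, 0, 0, 0, 0.1, 0, 0, 0, 0, 0.1],
)

```text
clock: 28.65
eef_pos: [0.6163, -0.2175, 0.0353]
ee_rot: [-1.04, -2.959, -0.01]
wrist_force: [0.2, -0.7, -0.0]
gripper_width: 0.901
gripper_force: 0.0
```

```bash
python3 stack.py w12 blue,.043,616.2,-217.4,27; python3 plan.py; python3 -c "
import cv2;from station import imaging
a=cv2.imread('pics/w12.png')[100:360,140:420];b=imaging.grab_frame('side')['frame'][240:330,295:385,::-1]
cv2.imwrite('pics/w12c.png',cv2.hconcat([cv2.resize(a,(400,371)),cv2.resize(b,(371,371),interpolation=2)]))"
```

```text
blue (277, 269) [ 615.3 -217.1] [52.  55.8] 49.0 from tcp, tool axes: 1.0 -0.3
t 28.7 tcp [ 616.2 -217.5   35.2] psi 141.3 tilt [-0.002  0.008 -1.   ] q7 0.93 w 0.899
```

View pics/w12c.png

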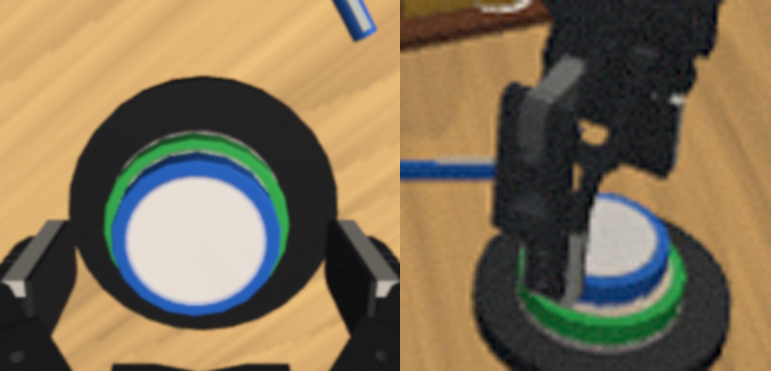

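Blue is at u≈197 in the crop and the fingers' midline is at about 202, so I'll shift by about −0.9 mm in tool y.

jog_arm(
  rows=[0.5, -0.9, 3, 0, 0.1, 0, 0, 3, 0, 0.15, 0, 0, 0, 0, 0.2, 0, 0, 0, 0, 0.25, 0, 0, 0, 0, 0.3],
)

```text
clock: 29.38
eef_pos: [0.6149, -0.2177, 0.0285]
ee_rot: [-1.04, -2.958, -0.011]
wrist_force: [-0.0, -0.2, 0.8]
gripper_width: 0.7
gripper_force: 0.0
```

jog_arm(
  rows=[0, 0, 0, 0, 0.35, 0, 0, 0, 0, 0.4, 0, 0, 0, 0, 0.45, 0, 0, 0, 0, 0.5, 0, 0, 0, 0, 0.5],
)

```text
clock: 30.0
eef_pos: [0.615, -0.2178, 0.0292]
ee_rot: [-1.04, -2.958, -0.01]
wrist_force: [-1.9, 0.5, 5.3]
gripper_width: 0.604
gripper_force: 61.6
```

jog_arm(
  rows=[0, 0, -4, 0, 0.5, 0, 0, -10, 0, 0.5, 0, 0, -30, 0, 0.5, 0, 0, -35, 0, 0.5, 0, 0, -30, 0, 0.5],
)

```text
clock: 30.62
eef_pos: [0.6155, -0.2187, 0.1393]
ee_rot: [-1.04, -2.959, -0.011]
wrist_force: [0.4, 0.5, -1.2]
gripper_width: 0.606
gripper_force: 62.7
```

jog_arm(
  rows=[20, 25, 0, 0, 0.5, 30.5, 37, 0, 0, 0.5, 30.5, 37, 0, 0, 0.5, 30.5, 37, 0, 0, 0.5, 30.5, 37, 0, 0, 0.5],
)

```text
clock: 31.25
eef_pos: [0.6127, 0.0067, 0.14]
ee_rot: [-1.04, -2.959, -0.011]
wrist_force: [0.0, -0.3, -1.5]
gripper_width: 0.598
gripper_force: 62.7
```

jog_arm(
  rows=[30.5, 37, 0, 0, 0.5, 30.5, 37, 0, 0, 0.5, 30.5, 37, 0, 0, 0.5, 30.5, 37, 0, 0, 0.5, 30.5, 37, 0, 0, 0.5],
)

```text
clock: 31.88
eef_pos: [0.6094, 0.2465, 0.1419]
ee_rot: [-1.04, -2.958, -0.011]
wrist_force: [0.8, -0.3, -1.0]
gripper_width: 0.603
gripper_force: 62.7
```

jog_arm(
  rows=[10, 12, 0, 0, 0.5, 0, 0, 0, 0, 0.5, 0, 0, 0, 0, 0.5, 0, 0, 0, 0, 0.5],
)

```text
clock: 32.38
eef_pos: [0.6098, 0.258, 0.1415]
ee_rot: [-1.044, -2.957, -0.008]
wrist_force: [0.1, -0.3, -0.2]
gripper_width: 0.602
gripper_force: 62.7
```

```bash
python3 stack.py w13; python3 plan.py; python3 held.py w13 blue 205 13.8 285
```

```text
t 32.42 tcp [609.7 258.4 141.5] psi 141.1 tilt [-0.003  0.007 -1.   ] q7 0.26 w 0.608
pad [608.7 265.1] 40.5 capsule [610.5 258.9] 26.2 shift in tool axes 5.3 3.7 cap-tcp [0.7 1. ]
```

View pics/w13.png

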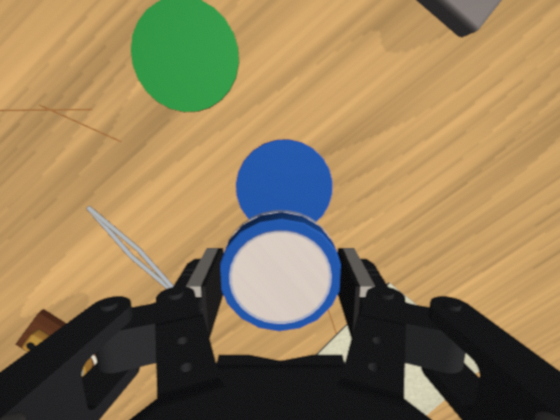

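Blue is held level at (281,272). The pad ahead has its rim top at (284,140), and the fitted pad centre is (608.7, 265.1).

jog_arm(
  rows=[5.2, 3.6, 30, 0, 0.5, 0, 0, 35, 0, 0.5, 0, 0, 30, 0, 0.5, 0, 0, 15, 0, 0.5, 0, 0, 0, 0, 0.5],
)

```text
clock: 33.05
eef_pos: [0.6066, 0.2667, 0.0308]
ee_rot: [-1.04, -2.957, -0.008]
wrist_force: [1.0, -0.5, -0.4]
gripper_width: 0.599
gripper_force: 62.7
```

jog_arm(
  rows=[0, 0, 5, 0, 0.5, 0, 0, 0, 0, 0.5, 0, 0, 0, 0, 0.5],
)

```text
clock: 33.42
eef_pos: [0.6074, 0.2677, 0.0273]
ee_rot: [-1.04, -2.959, -0.012]
wrist_force: [0.4, -0.2, -0.5]
gripper_width: 0.598
gripper_force: 62.7
```

```bash
python3 stack.py w14; python3 plan.py; for v in 195 205; do python3 held.py w14 blue $v 13.8 290;done; python3 - <<'E'
from h import *
f=dict(np.load("t11.npz"));T=f["world_from_camera"];H=hsv(f).astype(int);print(H[182,139])
m=(H[:,:,0]>95)&(H[:,:,0]<140);w=np.zeros_like(m);w[155:210,110:168]=1
k=blobs(m&w)[0];print("top blue",circ(ray(f,T,k,.005)))
E
```

```text
t 33.48 tcp [607.3 267.7  27.2] psi 141.3 tilt [-0.003  0.009 -1.   ] q7 0.22 w 0.602
pad [608.3 265.5] 40.6 capsule [608.  268.6] 26.2 shift in tool axes -2.2 -2.2 cap-tcp [0.5 0.9]
pad [608.4 265.5] 40.7 capsule [608.  268.6] 26.2 shift in tool axes -2.3 -2.2 cap-tcp [0.5 0.9]
[118  84 118]
top blue (array([607.6, 263.6]), array([80.7, 81.3]), 171.3)
```

jog_arm(
  rows=[-2.3, -2.3, 6, 0, 0.5, 0, 0, 6, 0, 0.5, 0, 0, 5, 0, 0.5, 0, 0, 3, 0, 0.5, 0, 0, 0, 0, 0.5],
)

```text
clock: 34.1
eef_pos: [0.607, 0.2645, 0.0061]
ee_rot: [-1.039, -2.958, -0.01]
wrist_force: [-0.4, -0.8, -0.0]
gripper_width: 0.601
gripper_force: 62.7
```

```bash
python3 stack.py w15; python3 plan.py; for v in 195 205; do python3 held.py w15 blue $v 13.8 290;done
```

```text
t 34.15 tcp [607.2 264.6   6.4] psi 141.3 tilt [-0.004  0.008 -1.   ] q7 0.21 w 0.605
pad [608.1 265.7] 40.6 capsule [610.3 263.6] 28.7 shift in tool axes 3.0 0.3 cap-tcp [ 3.3 -1. ]
pad [608.1 265.7] 40.5 capsule [610.3 263.6] 28.7 shift in tool axes 3.0 0.3 cap-tcp [ 3.3 -1. ]
```

The capsule is at about (607.8, 265.5) by its hand offset and the pad at (608.1, 265.6), so it is aligned.

jog_arm(
  rows=[0, 0, 0.6, 0, 0.5, 0, 0, 0, 0, 0.5],
)

```text
clock: 34.4
eef_pos: [0.6074, 0.2645, 0.0061]
ee_rot: [-1.04, -2.958, -0.011]
wrist_force: [-0.6, -0.9, -0.4]
gripper_width: 0.605
gripper_force: 62.7
```

jog_arm(
  rows=[0, 0, 0.5, 0, 0.5, 0, 0, 0, 0, 0.5],
)

```text
clock: 34.65
eef_pos: [0.6073, 0.2645, 0.0055]
ee_rot: [-1.04, -2.958, -0.011]
wrist_force: [0.0, 0.7, -2.1]
gripper_width: 0.602
gripper_force: 62.7
```

jog_arm(
  rows=[0, 0, 0.4, 0, 0.5, 0, 0, 0, 0, 0.5],
)

```text
clock: 34.9
eef_pos: [0.6073, 0.2645, 0.0053]
ee_rot: [-1.04, -2.958, -0.011]
wrist_force: [-0.3, 0.4, 1.3]
gripper_width: 0.604
gripper_force: 62.9
```

Contact. One more small press, then release, rise and head back to the stack.

jog_arm(
  rows=[0, 0, 0.4, 0, 0.5, 0, 0, 0, 0, 0.5],
)

```text
clock: 35.15
eef_pos: [0.6073, 0.2645, 0.0052]
ee_rot: [-1.04, -2.958, -0.01]
wrist_force: [-2.0, 0.0, 5.3]
gripper_width: 0.602
gripper_force: 63.2
```

jog_arm(
  rows=[0, 0, -0.3, 0, 0.5, 0, 0, 0, 0, 0.4, 0, 0, 0, 0, 0.3, 0, 0, 0, 0, 0.2, 0, 0, 0, 0, 0.1],
)

```text
clock: 35.78
eef_pos: [0.6072, 0.2645, 0.0046]
ee_rot: [-1.04, -2.958, -0.01]
wrist_force: [-1.0, 0.3, -1.0]
gripper_width: 0.896
gripper_force: 0.0
```

jog_arm(
  rows=[0, 0, -10, 0, 0.1, 0, 0, -30, 0, 0.1, 0, 0, -40, 0, 0.1, 0, 0, -45, 0, 0.1, 0, 0, -40, 0, 0.1],
)

```text
clock: 36.4
eef_pos: [0.6081, 0.2633, 0.1724]
ee_rot: [-1.04, -2.959, -0.012]
wrist_force: [0.2, 0.3, -0.2]
gripper_width: 0.9
gripper_force: 0.0
```

```bash
python3 - <<'E'
from h import *
from station import arm,imaging
s=arm.state();f=imaging.grab_frame("wrist");np.savez("w16.npz",P=pose(s),**f);T=f["P"]@f["mount"] if "P" in f else pose(s)@f["mount"]
m=colmask(f,"blue");H=hsv(f)
for k in blobs(m,500)[:2]: print("blue",k.mean(0).round(),circ(ray(f,T,k,.005)))
u,v=(blobs(m,500)[0].mean(0)).astype(int)
n,l,st,ce=cv2.connectedComponentsWithStats((~m).astype(np.uint8))
for i in range(1,n):
    if 100<st[i,4]<9000 and np.hypot(*(ce[i]-[u,v]))<25: print("coin",st[i],ray(f,T,ce[i],.019)*1e3)
E
python3 plan.py 617.8 -218.8 150 141.3 0 10
```

```text
blue [280. 185.] (array([608.9, 264.8]), array([81.1, 81.4]), 28.9)
coin [ 255  166   49   48 1855] [[608.79813603 264.5757017   19.        ]]
t 36.45 tcp [611.  264.8 178.3] psi 141.3 tilt [ 0.006  0.013 -1.   ] q7 0.27 w 0.9
[-30.8, -37.3, 2.8, -0.0, 0.0]
[-30.8, -37.3, 2.8, -0.0, 0.0]
[-30.8, -37.3, 2.8, -0.0, 0.0]
[-30.8, -37.3, 2.8, -0.0, 0.0]
[-30.8, -37.3, 2.8, -0.0, 0.0]
[-30.8, -37.3, 2.8, -0.0, 0.0]
[-30.8, -37.3, 2.8, -0.0, 0.0]
[-30.8, -37.3, 2.8, -0.0, 0.0]
[-30.8, -37.3, 2.8, -0.0, 0.0]
[-30.8, -37.3, 2.8, -0.0, 0.0]
```

jog_arm(
  rows=[-20, -25, 2, 0, 0, -31, -37.3, 2, 0, 0, -31, -37.3, 2, 0, 0, -31, -37.3, 2, 0, 0, -31, -37.3, 2, 0, 0],
)

```text
clock: 37.08
eef_pos: [0.6113, 0.0357, 0.1586]
ee_rot: [-1.04, -2.959, -0.011]
wrist_force: [1.0, 0.1, 1.3]
gripper_width: 0.996
gripper_force: 0.0
```

jog_arm(
  rows=[-31, -37.3, 2, 0, 0, -31, -37.3, 2, 0, 0, -31, -37.3, 2, 0, 0, -31, -37.3, 2, 0, 0, -31, -37.3, 2, 0, 0],
)

```text
clock: 37.7
eef_pos: [0.6154, -0.2068, 0.1466]
ee_rot: [-1.04, -2.959, -0.011]
wrist_force: [1.1, 0.3, -0.5]
gripper_width: 1.001
gripper_force: 0.0
```

jog_arm(
  rows=[-9, -12, 0, 0, 0, 0, 0, 0, 0, 0, 0, 0, 0, 0, 0, 0, 0, 0, 0, 0],
)

```text
clock: 38.2
eef_pos: [0.6154, -0.2177, 0.1462]
ee_rot: [-1.035, -2.96, -0.012]
wrist_force: [-0.5, -0.2, -0.3]
gripper_width: 0.998
gripper_force: 0.0
```

```bash
python3 stack.py w17 green,.029,618,-219,32; python3 plan.py
```

```text
green (278, 203) [ 617.7 -218.9] [64.4 64.6] 92.3 from tcp, tool axes: -2.6 0.5
t 38.25 tcp [ 615.3 -218.1  146.1] psi 141.4 tilt [-0.003  0.009 -1.   ] q7 0.98 w 0.997
```

jog_arm(
  rows=[-2.5, 0.2, 40, 0, 0, 0, 0, 40, 0, 0, 0, 0, 30, 0, 0, 0, 0, 10, 0, 0, 0, 0, 5, 0, 0],
)

```text
clock: 38.88
eef_pos: [0.617, -0.22, 0.0211]
ee_rot: [-1.039, -2.959, -0.011]
wrist_force: [-0.3, -0.2, 0.6]
gripper_width: 1.004
gripper_force: 0.0
```

jog_arm(
  rows=[0, 0, 0, 0, 0, 0, 0, 0, 0, 0, 0, 0, 0, 0, 0],
)

```text
clock: 39.25
eef_pos: [0.617, -0.2208, 0.0217]
ee_rot: [-1.04, -2.959, -0.01]
wrist_force: [0.3, -0.0, -0.7]
gripper_width: 0.999
gripper_force: 0.0
```

```bash
python3 stack.py w18 green,.029,617.8,-219,32; python3 plan.py; python3 -c "
import cv2;from station import imaging
a=cv2.imread('pics/w18.png')[100:360,140:420];b=imaging.grab_frame('side')['frame'][240:330,295:385,::-1]
cv2.imwrite('pics/w18c.png',cv2.hconcat([cv2.resize(a,(400,371)),cv2.resize(b,(371,371),interpolation=2)]))"
```

```text
green (281, 268) [ 617.  -218.4] [63.2 64.9] 52.2 from tcp, tool axes: 1.4 1.9
t 39.3 tcp [ 616.9 -220.7   21.6] psi 141.3 tilt [-0.002  0.008 -1.   ] q7 0.93 w 1.0
```

View pics/w18c.png

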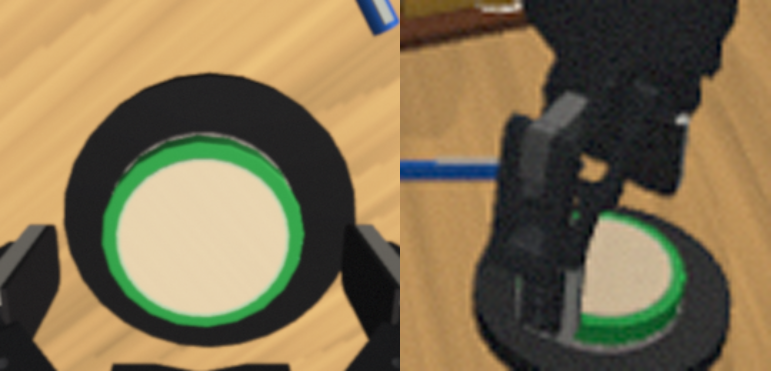

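Green is at u≈203 in the crop against a finger midline of about 200, so I'll shift +1.3 mm in tool y.

jog_arm(
  rows=[1, 1.3, 4, 0, 0, 0, 0, 4, 0, 0.04, 0, 0, 0, 0, 0.08, 0, 0, 0, 0, 0.12, 0, 0, 0, 0, 0.16],
)

```text
clock: 39.98
eef_pos: [0.6166, -0.2188, 0.013]
ee_rot: [-1.04, -2.958, -0.011]
wrist_force: [0.2, -0.8, 1.4]
gripper_width: 0.837
gripper_force: 0.0
```

jog_arm(
  rows=[0, 0, 0, 0, 0.2, 0, 0, 0, 0, 0.24, 0, 0, 0, 0, 0.28, 0, 0, 0, 0, 0.34, 0, 0, 0, 0, 0.38],
)

```text
clock: 40.6
eef_pos: [0.6164, -0.219, 0.0137]
ee_rot: [-1.04, -2.958, -0.01]
wrist_force: [-1.9, -0.6, 6.6]
gripper_width: 0.717
gripper_force: 63.6
```

```bash
python3 - <<'E'
from h import *
f=dict(np.load("t11.npz"));T=f["world_from_camera"]
print("top green",[circ(ray(f,T,k,.005)) for k in blobs(colmask(f,"green"),300)])
f=dict(np.load("w13.npz"));T=f["P"]@f["mount"];print("w13",[circ(ray(f,T,k,.005)) for k in blobs(colmask(f,"green"),900)])
f=dict(np.load("w16.npz"));T=f["P"]@f["mount"];print("w16",[circ(ray(f,T,k,.005)) for k in blobs(colmask(f,"green"),900)])
E
python3 plan.py
```

```text
top green [(array([477.5, 269.3]), array([78.4, 79.8]), 179.4)]
w13 [(array([478.9, 270.4]), array([80.9, 82.6]), 134.9)]
w16 [(array([478.3, 270.5]), array([82.1, 82.4]), 110.4)]
t 40.6 tcp [ 616.4 -219.    13.7] psi 141.3 tilt [-0.004  0.008 -1.   ] q7 0.93 w 0.717
```

jog_arm(
  rows=[0, 0, -4, 0, 0.38, 0, 0, -10, 0, 0.38, 0, 0, -30, 0, 0.38, 0, 0, -40, 0, 0.38, 0, 0, -35, 0, 0.38],
)

```text
clock: 41.22
eef_pos: [0.6171, -0.2198, 0.1336]
ee_rot: [-1.04, -2.959, -0.011]
wrist_force: [0.8, 0.0, -1.0]
gripper_width: 0.715
gripper_force: 65.6
```

jog_arm(
  rows=[20, 14, 0, 0, 0.38, 35.5, 25.4, 0, 0, 0.38, 35.5, 25.4, 0, 0, 0.38, 35.5, 25.4, 0, 0, 0.38, 35.5, 25.4, 0, 0, 0.38],
)

```text
clock: 41.85
eef_pos: [0.5625, -0.0269, 0.1342]
ee_rot: [-1.04, -2.959, -0.011]
wrist_force: [0.5, -1.1, -1.0]
gripper_width: 0.724
gripper_force: 65.6
```

jog_arm(
  rows=[35.5, 25.4, 0, 0, 0.38, 35.5, 25.4, 0, 0, 0.38, 35.5, 25.4, 0, 0, 0.38, 35.5, 25.4, 0, 0, 0.38, 35.5, 25.4, 0, 0, 0.38],
)

```text
clock: 42.48
eef_pos: [0.5035, 0.1834, 0.1362]
ee_rot: [-1.04, -2.959, -0.011]
wrist_force: [0.7, 0.0, -1.4]
gripper_width: 0.718
gripper_force: 65.6
```

jog_arm(
  rows=[35.5, 25.4, 0, 0, 0.38, 30, 21.5, 0, 0, 0.38, 8.7, 6.1, 0, 0, 0.38, 0, 0, 0, 0, 0.38, 0, 0, 0, 0, 0.38],
)

```text
clock: 43.1
eef_pos: [0.4798, 0.2676, 0.1364]
ee_rot: [-1.043, -2.957, -0.008]
wrist_force: [-0.1, -0.1, -1.9]
gripper_width: 0.722
gripper_force: 65.6
```

```bash
python3 stack.py w19; python3 plan.py; python3 held.py w19 green 195 15.3 290
```

```text
t 43.15 tcp [479.8 267.6 136.4] psi 141.1 tilt [-0.003  0.007 -1.   ] q7 0.13 w 0.721
pad [478.1 270.9] 40.8 capsule [480.8 268.3] 31.0 shift in tool axes 3.8 0.3 cap-tcp [1.  0.7]
```

View pics/w19.png

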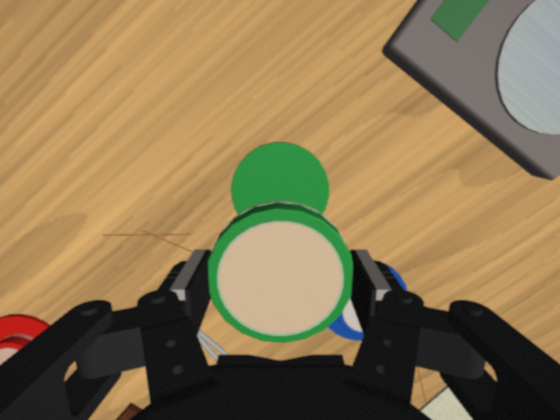

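Green is held level at (280,272), with its pad ahead (rim top at (280,142)). The blue capsule and the scale are clear of the fingers.

jog_arm(
  rows=[2.8, -0.3, 30, 0, 0.38, 0, 0, 35, 0, 0.38, 0, 0, 30, 0, 0.38, 0, 0, 12, 0, 0.38, 0, 0, 0, 0, 0.38],
)

```text
clock: 43.78
eef_pos: [0.4765, 0.2712, 0.0291]
ee_rot: [-1.041, -2.957, -0.009]
wrist_force: [-0.5, 0.2, -1.3]
gripper_width: 0.717
gripper_force: 65.7
```

jog_arm(
  rows=[0, 0, 0, 0, 0.38, 0, 0, 0, 0, 0.38],
)

```text
clock: 44.02
eef_pos: [0.4772, 0.2724, 0.0306]
ee_rot: [-1.04, -2.959, -0.013]
wrist_force: [1.2, -1.1, -2.0]
gripper_width: 0.721
gripper_force: 65.7
```

```bash
python3 stack.py w20; python3 plan.py; for v in 185 200; do python3 held.py w20 green $v 15.3 300;done;python3 -c "
from station import arm;print(arm.state()['qpos'].round(3))"
```

```text
t 44.08 tcp [477.  272.3  30.5] psi 141.3 tilt [-0.002  0.009 -1.   ] q7 0.07 w 0.715
pad [477.6 271.4] 40.7 capsule [478.3 272.9] 30.9 shift in tool axes -0.4 -1.6 cap-tcp [1.1 0.5]
pad [477.7 271.3] 40.9 capsule [478.3 272.9] 30.9 shift in tool axes -0.6 -1.6 cap-tcp [1.1 0.5]
[-0.454  0.791 -0.169  1.943  0.272  0.425  0.072]
```

jog_arm(
  rows=[-0.8, -1.7, 9, 0, 0.38, 0, 0, 8, 0, 0.38, 0, 0, 5, 0, 0.38, 0, 0, 2, 0, 0.38, 0, 0, 0, 0, 0.38],
)

```text
clock: 44.7
eef_pos: [0.4757, 0.2704, 0.0052]
ee_rot: [-1.039, -2.958, -0.01]
wrist_force: [-0.3, 0.4, -0.3]
gripper_width: 0.719
gripper_force: 65.7
```

```bash
python3 stack.py w21; python3 plan.py; for v in 185 200; do python3 held.py w21 green $v 15.3 320;done
```

```text
t 44.75 tcp [475.9 270.5   5.4] psi 141.3 tilt [-0.004  0.008 -1.   ] q7 0.06 w 0.717
pad [476.5 272.3] 39.4 capsule [474.  273.7] 34.6 shift in tool axes -2.7 0.5 cap-tcp [-1.7  3.2]
pad [477.3 271.5] 40.6 capsule [474.  273.7] 34.6 shift in tool axes -3.9 0.4 cap-tcp [-1.7  3.2]
```

jog_arm(
  rows=[-0.4, 0.3, 0.6, 0, 0.38, 0, 0, 0, 0, 0.38],
)

```text
clock: 45.0
eef_pos: [0.4765, 0.2704, 0.005]
ee_rot: [-1.04, -2.958, -0.011]
wrist_force: [0.5, 0.7, -2.0]
gripper_width: 0.722
gripper_force: 65.7
```

jog_arm(
  rows=[0, 0, 0.5, 0, 0.38, 0, 0, 0, 0, 0.38],
)

```text
clock: 45.25
eef_pos: [0.4763, 0.2703, 0.0044]
ee_rot: [-1.04, -2.958, -0.01]
wrist_force: [0.3, 0.1, -1.3]
gripper_width: 0.716
gripper_force: 65.7
```

jog_arm(
  rows=[0, 0, 0.5, 0, 0.38, 0, 0, 0, 0, 0.38],
)

```text
clock: 45.5
eef_pos: [0.4763, 0.2704, 0.0038]
ee_rot: [-1.04, -2.958, -0.01]
wrist_force: [0.2, -0.4, -1.1]
gripper_width: 0.722
gripper_force: 65.7
```

jog_arm(
  rows=[0, 0, 0.4, 0, 0.38, 0, 0, 0, 0, 0.38],
)

```text
clock: 45.75
eef_pos: [0.4764, 0.2704, 0.0037]
ee_rot: [-1.04, -2.958, -0.011]
wrist_force: [-0.3, -0.7, 2.6]
gripper_width: 0.721
gripper_force: 66.1
```

jog_arm(
  rows=[0, 0, 0.3, 0, 0.38, 0, 0, 0, 0, 0.38, 0, 0, -0.2, 0, 0.34, 0, 0, 0, 0, 0.28, 0, 0, 0, 0, 0.2],
)

```text
clock: 46.38
eef_pos: [0.4766, 0.2706, 0.0032]
ee_rot: [-1.04, -2.958, -0.011]
wrist_force: [0.1, -0.1, 0.0]
gripper_width: 0.798
gripper_force: 0.0
```

jog_arm(
  rows=[0, 0, 0, 0, 0.1, 0, 0, 0, 0, 0, 0, 0, 0, 0, 0, 0, 0, -10, 0, 0, 0, 0, -30, 0, 0],
)

```text
clock: 47.0
eef_pos: [0.4755, 0.2696, 0.0432]
ee_rot: [-1.039, -2.957, -0.007]
wrist_force: [-0.4, 0.3, 0.0]
gripper_width: 1.003
gripper_force: 0.0
```

jog_arm(
  rows=[0, 0, -40, 0, 0, 0, 0, -50, 0, 0, 0, 0, -50, 0, 0, 0, 0, 0, 0, 0, 0, 0, 0, 0, 0],
)

```text
clock: 47.62
eef_pos: [0.4766, 0.2685, 0.1834]
ee_rot: [-1.04, -2.958, -0.01]
wrist_force: [-0.2, 0.3, -0.6]
gripper_width: 0.996
gripper_force: 0.0
```

```bash
python3 plan.py; python3 - <<'E'
from h import *
from station import arm,imaging
s=arm.state();f=imaging.grab_frame("wrist");T=pose(s)@f["mount"]
m=colmask(f,"green");b=max(blobs(m,500),key=lambda k:-abs(k.mean(0)-[280,190]).sum());c=b.mean(0)
print("pad",c.round(),circ(ray(f,T,b,.005)))
n,l,st,ce=cv2.connectedComponentsWithStats((~m).astype(np.uint8))
for i in range(1,n):
    if 100<st[i,4]<9000 and np.hypot(*(ce[i]-c))<25: print("coin",st[i],ray(f,T,ce[i],.019)*1e3)
t=imaging.grab_frame("top");g=imaging.grab_frame("side");T=t["world_from_camera"];H=hsv(t)
def win(m,u,v,r):
    w=np.zeros_like(m);w[v-r:v+r,u-r:u+r]=1;return m&w
print("coaster",circ(ray(t,T,blobs(win(H[:,:,2]<60,380,177,32))[0],.015)),"gauge",circ(ray(t,T,blobs(win(H[:,:,1]<90,379,265,30),20)[0],.004)))
cv2.imwrite("pics/end.png",np.hstack([cv2.resize(t["frame"][140:300,90:430],(400,188),interpolation=2),cv2.resize(g["frame"][150:350,190:400],(400,380),interpolation=2)[:188] ]) [:,:,::-1])
cv2.imwrite("pics/end2.png",np.hstack([cv2.resize(t["frame"][150:290,100:310],(480,320),interpolation=2),cv2.resize(g["frame"][165:285,200:330],(320,320),interpolation=2)])[:,:,::-1])
E
```

```text
t 47.62 tcp [476.6 268.5 183.4] psi 141.3 tilt [-0.004  0.008 -1.   ] q7 0.15 w 0.996
pad [281. 182.] (array([478. , 270.7]), array([81.4, 81.7]), 45.7)
coin [ 252  158   58   57 2612] [[477.64884111 270.70610646  19.        ]]
coaster (array([ 618.4, -217.5]), array([95.4, 98.4]), 26.9) gauge (array([ 443.3, -215.3]), array([87.9, 88.2]), 63.0)
```

View pics/end2.png

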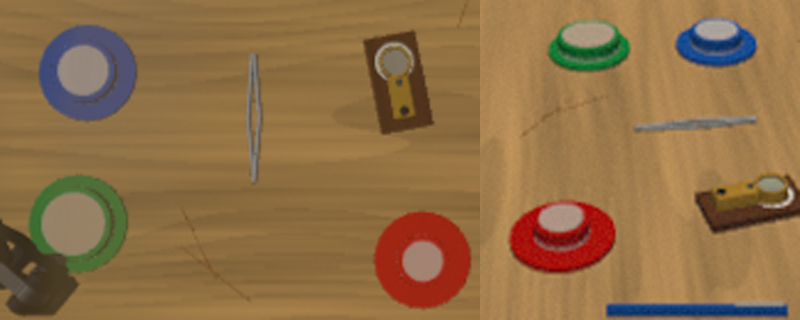

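The capsules lie flat and centred on their pads: red at crop (422,260), blue at (85,70), green at (78,224). The loupe is on its rest with its lens at (395,62) in the circle. The coaster and gauge measure the same as before, so I'm handing in.

```bash
python3 -c "
from station import workorder;print(workorder.sign_off())"
```

```text
the job is handed in; nothing more can be done
None
```

The job is handed in at about 48 s: the loupe lies on its rest with the lens over the circle, each capsule sits flat within about 1 mm of its pad's middle, and the coaster and gauge did not move.

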